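# Put the screwdriver and the waveguide module back into the shaped kit tray

## Task

Put the screwdriver and the gold waveguide module back into their own cut-outs in the kit tray: turn each one so that its shape matches its recess (the module's round connector goes into the side notch), and press both fully home so that they lie flat on the recess floors. Leave the other things where they are.

Things in the scene. Friction and masses are not known exactly. Their poses are not given: they have to be found in the camera images.
- tray: Fixed kit tray: grey base 204 x 152 x 6 mm, black layer 192 x 140 mm on it, top at z = 24 mm. Origin: centre of the underside; x along the length, y along the width, z up. Recess floors at z = 6 mm. The screwdriver's y axis belongs along the tray's -x; the module's x axis along the tray's +y (its y along -x). A third recess, x 22 to 86 mm, y -42 to -18 mm, already holds the attenuator.
- screwdriver: Loose screwdriver, 168 mm long, 50 g, lying flat. Origin: on its underside, middle of its length; y along the tool towards the handle's end, z up. Red handle 23 mm wide, 25 mm high, y -6 to 84 mm; thin 5 mm shaft at height 12 mm, y -6 to -84 mm. Grip the handle across its width at y = 39 mm.
- gilt_module: Loose gold-coloured block 42 x 85 x 34 mm, 0.28 kg: x -14 to 28, y -42.5 to 42.5, z 0 to 34 mm. A black round connector, 15 mm across, sticks out 14 mm from its -x face at y = 12.5 mm, height 20 mm. Origin: on the underside, 7 mm from the block's middle towards the connector side; z up. Grip across the 42 mm, beside the connector (y = -13 mm), by the top 13 mm.
- handle_base (a point): Point on the screwdriver's underside below the middle of the handle, (0, 39, 0) mm in its frame.
- shaft_end (a point): Point on the screwdriver's shaft 4 mm from its tip, (0, -80, 12) mm in its frame.
- handle_seat (a point): Where handle_base belongs: handle recess floor, (-39, 40, 6) mm in the tray; tray axes. Recess x -86.5 to 8, y 26.5 to 53.5 mm, 2 mm clear each side, chamfered mouth. Finger cut-outs on both sides at x -56 to -22 mm, y 2.5 mm to the edge, down to z = 6 mm. Four sprung balls in its walls (x -69, -9 mm) stop the handle 10 mm above the floor; push it past with some 3 to 6 N.
- shaft_seat (a point): Where shaft_end belongs: (80, 40, 18) mm in the tray; tray axes. The shaft slot is 9 mm wide, x 8 to 89 mm, its floor at z = 11 mm.
- module_base (a point): Middle of the module block's underside, (7, 0, 0) mm in its frame.
- connector (a point): Middle of the module's round connector, (-21, 12.5, 20) mm in its frame.
- module_seat (a point): Where module_base belongs: middle of the module pocket's floor, (-41, -30, 6) mm in the tray; tray axes. Pocket x -85.5 to 3.5, y -53 to -7 mm, 2 mm clear all round, 18 mm deep, with a chamfered mouth (2 mm wide, 3 mm high, as on the handle recess).
- connector_notch (a point): Where the connector belongs: (-53.5, -58, 26) mm in the tray; tray axes. The notch is 20 mm wide, centred on x = -53.5 mm, and runs from the pocket's -y wall to the tray's edge.
- attenuator: Bystander: black finned attenuator 20 x 58 x 20 mm, in its recess of the tray. Origin under its centre.
- marker_pen: Bystander: marker pen 135 mm long, loose on the bench. Origin under its centre.
- antenna_board: Bystander: small square circuit board with a brass connector, 49 x 40 x 8 mm, loose. Origin under its centre.
- solder_spool: Bystander: solder spool 54 mm across, 40 mm high, loose. Origin under its centre.
Things that resemble listed ones, but are neither listed nor needed, are in the scene too. What is shaped like the gilt_module but blue or orange is not meant.

How it is judged:
By the outcome, as a careful person would: the job done as asked, in the order asked, and still so for the second after the job is handed in, with the robot touching nothing.
It also fails if it takes over 70 s, if anything falls off the work surface, if the arm or the gripper's body presses on something with over 40 N, if the wrist force passes 120 N, or if a joint passes its speed limit or range.

## Robot

A 6-joint arm with a two-finger parallel gripper is mounted at the origin on the work surface; the furniture and walls round the work are solid. World frame = base frame: x ahead of the robot, y to its left, z up, the work surface at z = 0. Lengths are in m, angles in degrees, forces in N, time in s.
With the tool pointing down it reaches from about 0.4 to 0.825 m from the base axis. Payload 7 kg.
Tool frame: the origin (TCP) lies at the very end of the fingers, on their centre line; the grasp point (between the pads) lies 19 mm behind it (r.grasp_offset is the z of the grasp point in the tool frame, in m); z points along the fingers, y is the direction in which the jaws open and shut (so a half turn about z gives the same grasp; the last joint's range is limited). The gripper opens to 88 mm and grips with 3 to 60 N. Pads are 19 mm wide; open, the fingers measure 130 mm over their backs; the gripper's body (78 mm by 193 mm) begins 47 mm behind the grasp point.
Start: joints at [-55.342, 20.546, 0.682, 0, -70.136, -16.507], TCP at [0.21, -0.641, 0.19] pointing down, gripper open.
Joint ranges: [-176.03, 176.03], [-82.01, 121.73], [-58.28, 71.71], [-173.87, 95.51], [-174.79, -0.11], [-173.66, 173.66]. Speed limits (degrees/s): [136.94, 136.94, 172.46, 180, 180, 180].

## Interface

Orientations are given as [roll, pitch, yaw] about the fixed x, y, z axes, in that order (R = Rz(yaw) Ry(pitch) Rx(roll)).
In Python, from plant import r gives the robot as it stands.
- The arm moves only by the tool carry_out, never from a script. Its argument "plan" is a list of rows, each a list of 6 numbers: the shift along the world's x, y, z in m, then the turn, a rotation vector about the world's x, y, z in rad. In form: [[tx, ty, tz, wx, wy, wz], ...]. A call has 1 to 12 rows; each row shifts and turns the pose as measured when the row begins; what a row does not reach is not made up. A row lasts 1/12 s, in which the tool goes at most 41.7 mm and 7.16 degrees, less where a joint would pass 70% of its speed; a pose out of reach is approached as far as the arm can. A call with a gripper value outside its range is refused whole. "fingers" is the closure, from -1 (fully open) to 1 (shut), set as the call begins (left out, the last holds). The fingers move at their own pace and stop on an object; "force" is the grip in N (left out, the last holds). Time passes only in rows, so rows that do not move let the fingers close. It gives the time, the measured TCP pose, the force and the opening at its end, in the units of the state.
- r.get_state(): the state, without advancing time (a new reading comes with each control period).
- r.capture(name): name is "scene" or "side" or "wrist"; returns the picture (420x560x3 uint8, red, green, blue); there is no depth.
- r.camera_model(name): a dict with "fov_y" (degrees; the focal length in pixels is half the picture's height over the tangent of half this angle, whatever the lens; pixels are square), "cx", "cy" (the principal point, pixels), "k1" (the pictures are not rectified: a ray, as slopes to the right and down, at radius r is drawn at 1 + k1 r^2 times it, then the intrinsics apply), "R" (3x3) and "t" (3): a world point X has camera coordinates R X + t; the wrist camera has in their place "mount" (4x4, takes a point from camera to tool coordinates, whose origin is the TCP and whose axes are the flange's). Camera axes: x right, y down, z forward; pixel columns grow to the right and rows downward; lengths in m; the calibration is good to about 2 mm. A picture is of the moment at which its call begins: read the wrist's pose just before it. camera_model takes no time and is no camera call.
- r.close_job(): hands the job in, once; it reports no verdict.
The state is a dict: "time_s": time; "joints": joint angles; "qd": joint speeds; "joint_torque": joint torques, N m; "tcp_pos": TCP position; "eef_rot": TCP orientation; "contact_force": force on the tool from outside, world axes, zero at the start; "moment": the same for the moment, N m; "gripper_width": finger opening in m.
Only numpy, scipy, OpenCV 4.12 (cv2) and the standard library are available. Lean on these libraries where they do the work, as an engineer would, in place of code of your own. Each camera call takes 0.05 s, during which the arm holds its last target.

## Working session

There is one attempt and no reset: what is moved stays moved. The work goes in short steps, Python scripts to look and compute and a tool call to move; the robot and the scene stay as the last step left them, time stands still between calls to the robot, and variables do not carry over. Pictures are saved under pics/ and viewed, and the job is handed in when it is done.

Besides the shell and the picture viewer there is one more tool, called after "Call:" as a command line: name --pt "numbers of a row" for each row, then --argument value for the rest. carry_out: Moves the arm, as the interface text tells. Its arguments: {"type":"object","properties":{"plan":{"type":"array"},"fingers":{"type":"number"},"force":{"type":"number"}},"required":["plan"]}

```bash
ls; mkdir -p pics
python3 - <<'E'
from plant import r
import cv2,json
print(r.get_state())
for n in ["scene","side","wrist"]:
    print(n,r.camera_model(n))
    cv2.imwrite(f"pics/{n}0.png",cv2.cvtColor(r.capture(n),cv2.COLOR_RGB2BGR))
print(r.grasp_offset)
E
```

```text
pics
{'time_s': 0.0, 'joints': array([-5.53404606e+01,  2.05923805e+01,  6.32867059e-01, -1.95252355e-02,
       -7.01359904e+01, -1.65072244e+01]), 'qd': array([-0.01269031,  0.00546758, -0.00200735, -0.00782808, -0.02068654,
        0.0615573 ]), 'joint_torque': array([ 2.50460238e-03, -5.82711482e+01,  2.93062466e+01,  6.99718729e+00,
        6.91790512e-03, -9.12208907e-05]), 'tcp_pos': array([ 0.21008473, -0.64088678,  0.18940706]), 'eef_rot': array([ 1.79903217e+02, -9.54036037e-03, -1.61854327e+02]), 'contact_force': array([ 0.25338561, -0.19403892,  0.24153521]), 'moment': array([-0.01056548, -0.04248243,  0.0043932 ]), 'gripper_width': 0.08762495714985884}
scene {'fov_y': 47.00639807716338, 'cx': 288.9254775919786, 'cy': 199.73640752274585, 'k1': 0.019745260609589938, 'R': array([[-8.73773404e-01, -4.86333199e-01, -2.38417509e-04],
       [-3.64307261e-01,  6.54859392e-01, -6.62147563e-01],
       [ 3.22180473e-01, -5.78480073e-01, -7.49373437e-01]]), 't': array([0.43411466, 0.17555419, 1.48912491])}
side {'fov_y': 46.44363333612476, 'cx': 282.33562382138695, 'cy': 217.457093222332, 'k1': -0.0010501490853396039, 'R': array([[-0.99615695, -0.0872241 , -0.00795537],
       [-0.03796883,  0.51190268, -0.85820395],
       [ 0.07892844, -0.85460377, -0.51324721]]), 't': array([0.48130477, 0.05496794, 1.85404258])}
wrist {'fov_y': 64.82083232840542, 'cx': 285.7743345882917, 'cy': 211.79342863482333, 'k1': -0.004357961780308974, 'mount': array([[-3.10057641e-04, -9.69230378e-01, -2.46155191e-01,
         6.59507733e-02],
       [ 9.99999647e-01, -4.92827526e-04,  6.80895158e-04,
        -1.75144463e-04],
       [-7.81256325e-04, -2.46154893e-01,  9.69230188e-01,
        -1.94757939e-01],
       [ 0.00000000e+00,  0.00000000e+00,  0.00000000e+00,
         1.00000000e+00]])}
-0.0188
```

View pics/scene0.png

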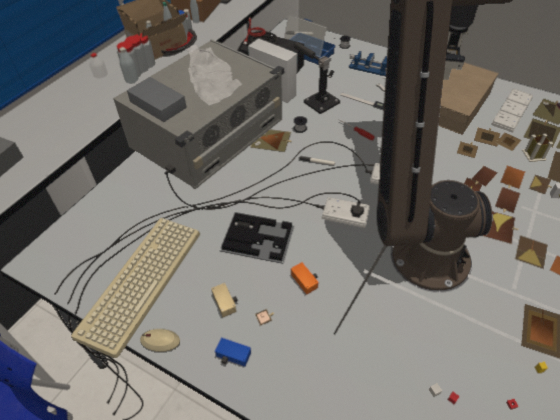

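View pics/side0.png

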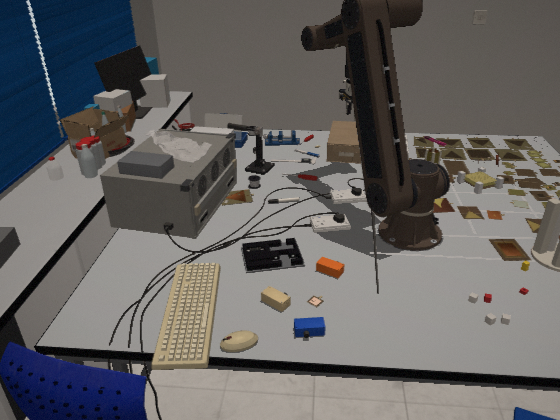

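View pics/wrist0.png

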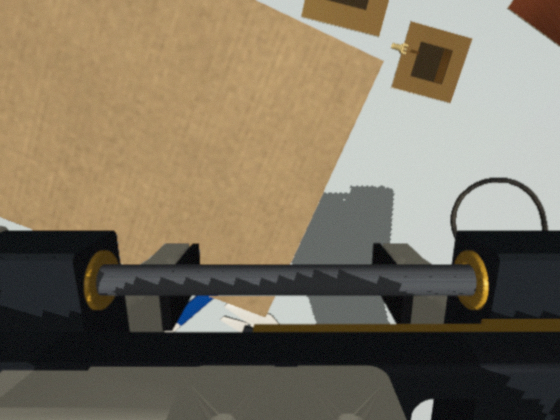

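```bash
cat > h.py <<'E'
import numpy as np,cv2
from plant import r
from scipy.spatial.transform import Rotation as Ro
def K(m):
    f=210/np.tan(np.radians(m["fov_y"])/2); return f,m["cx"],m["cy"],m["k1"]
def cam(name,st=None):
    """Rcw(cam->world), origin"""
    m=r.camera_model(name)
    if name!="wrist":
        R=m["R"].T; return m,R,-R@m["t"]
    T=np.eye(4); T[:3,:3]=Ro.from_euler("xyz",st["eef_rot"],degrees=True).as_matrix(); T[:3,3]=st["tcp_pos"]
    T=T@m["mount"]; return m,T[:3,:3],T[:3,3]
def ray(name,uv,st=None):
    m,R,o=cam(name,st); f,cx,cy,k=K(m)
    d=np.array([(uv[0]-cx)/f,(uv[1]-cy)/f]); p=d.copy()
    for _ in range(20): p=d/(1+k*(p@p))
    return o,R@np.array([p[0],p[1],1.])
def at_z(name,uv,z,st=None):
    o,d=ray(name,uv,st); return o+d*(z-o[2])/d[2]
def proj(name,X,st=None):
    m,R,o=cam(name,st); f,cx,cy,k=K(m)
    c=R.T@(np.asarray(X,float)-o); p=c[:2]/c[2]; p=p*(1+k*(p@p)); return p*f+[cx,cy]
def snap(name,fn=None):
    st=r.get_state(); im=cv2.cvtColor(r.capture(name),cv2.COLOR_RGB2BGR)
    if fn: cv2.imwrite(f"pics/{fn}.png",im); np.save(f"pics/{fn}.npy",np.r_[st["tcp_pos"],st["eef_rot"]])
    return im,st
def loadst(fn):
    a=np.load(f"pics/{fn}.npy"); return dict(tcp_pos=a[:3],eef_rot=a[3:])
E
python3 - <<'E'
from h import *
for n,p in [("scene",[(258,237),(224,299),(305,278),(364,132),(345,98),(233,351)]),("side",[(273,253),(276,298),(308,177),(310,138),(295,160),(310,327)])]:
    for q in p: print(n,q,at_z(n,q,0.02).round(3))
a=cv2.imread("pics/scene0.png"); b=cv2.imread("pics/side0.png")
o=np.hstack([cv2.resize(a[20:170,240:400],None,fx=2.5,fy=2.5,interpolation=2),cv2.resize(b[110:260,230:390],None,fx=2.5,fy=2.5,interpolation=2)])
o2=np.hstack([cv2.resize(a[200:320,200:360],None,fx=2.5,fy=2.5,interpolation=2),cv2.resize(b[220:340,230:390],None,fx=2.5,fy=2.5,interpolation=2)])
cv2.imwrite("pics/z0.png",o);cv2.imwrite("pics/z1.png",o2)
E
```

```text
scene (258, 237) [0.494 0.205 0.02 ]
scene (224, 299) [0.463 0.439 0.02 ]
scene (305, 278) [0.295 0.266 0.02 ]
scene (364, 132) [ 0.402 -0.419  0.02 ]
scene (345, 98) [ 0.555 -0.578  0.02 ]
scene (233, 351) [0.356 0.555 0.02 ]
side (273, 253) [0.498 0.205 0.02 ]
side (276, 298) [0.464 0.443 0.02 ]
side (308, 177) [ 0.401 -0.402  0.02 ]
side (310, 138) [ 0.411 -0.876  0.02 ]
side (295, 160) [ 0.472 -0.585  0.02 ]
side (310, 327) [0.355 0.561 0.02 ]
```

View pics/z0.png

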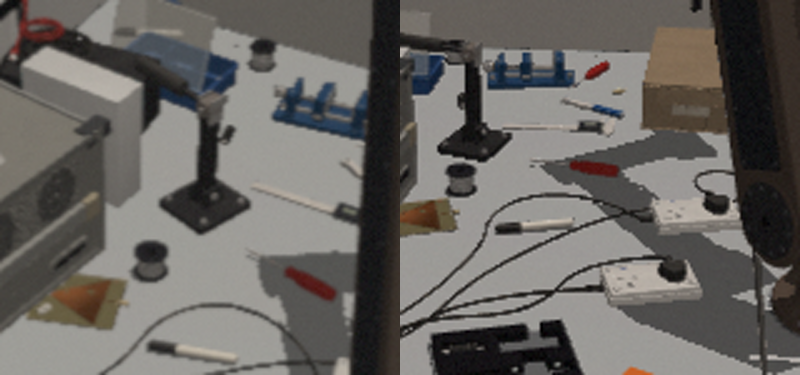

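View pics/z1.png

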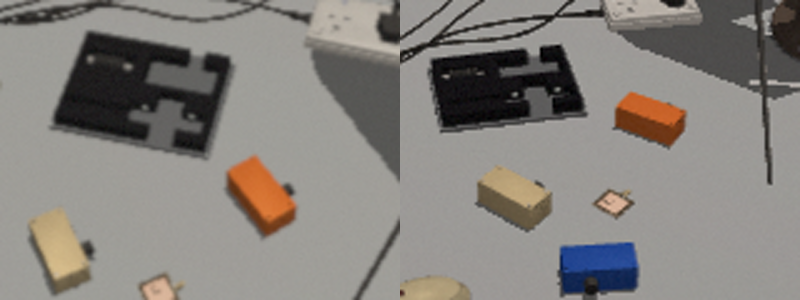

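Run:
```python
from h import *
for n,p in [("scene",[(340,122),(354,127.2),(374,139.2)]),("side",[(282,174),(298,174.8),(318,178.8)])]:
    for q in p: print(n,q,at_z(n,q,0.012).round(3))
# tray corners (base outer?) from z1: left crop offset (200,200), right (230,220)
for n,p,o in [("scene",[(85,32),(232,58),(210,157),(52,127)],(200,200)),("side",[(430,55),(558,45),(585,120),(440,130)],(230-160,220))]:
    for q in p:
        print(n,at_z(n,(q[0]/2.5+o[0],q[1]/2.5+o[1]),0.01).round(3))
```

```text
scene (340, 122) [ 0.511 -0.438  0.012]
scene (354, 127.2) [ 0.45  -0.436  0.012]
scene (374, 139.2) [ 0.355 -0.408  0.012]
side (282, 174) [ 0.523 -0.442  0.012]
side (298, 174.8) [ 0.449 -0.438  0.012]
side (318, 178.8) [ 0.356 -0.404  0.012]
scene [0.619 0.152 0.01 ]
scene [0.429 0.097 0.01 ]
scene [0.378 0.244 0.01 ]
scene [0.57 0.3  0.01]
side [0.619 0.13  0.01 ]
side [0.435 0.09  0.01 ]
side [0.386 0.271 0.01 ]
side [0.578 0.307 0.01 ]
```

Call:
carry_out --pt "0.019 0.022 0.011 0 0 -0.063" --pt "0.019 0.022 0.011 0 0 -0.063" --pt "0.019 0.022 0.011 0 0 -0.063" --pt "0.019 0.022 0.011 0 0 -0.063" --pt "0.019 0.022 0.011 0 0 -0.063" --pt "0.019 0.022 0.011 0 0 -0.063" --pt "0.019 0.022 0.011 0 0 -0.063" --pt "0.019 0.022 0.011 0 0 -0.063" --pt "0.019 0.022 0.011 0 0 -0.063" --pt "0.019 0.022 0.011 0 0 -0.063" --pt "0 0 0 0 0 0" --fingers -1

```text
time_s: 1.07
tcp_pos: [0.4032, -0.4086, 0.298]
eef_rot: [179.2, -0.2, 159.9]
contact_force: [-0.8, 0.4, 0.3]
gripper_width: 0.0881
```

Run:
```python
from h import *
im,st=snap("wrist","w1"); print(st["tcp_pos"],st["eef_rot"],st["joints"],st["time_s"],st["qd"])
for y in (-84,-6,39,84):
    t=np.radians(162); p=np.array([.403,-.421,.012])+(y-39)/1000*np.array([np.cos(t),np.sin(t),0]); print(y,proj("wrist",p,st))
```

```text
[ 0.40324686 -0.40860535  0.29802138] [179.2479744   -0.2365094  159.86419506] [-26.41349208   8.49201068  -1.34042669  -0.73172034 -80.48565099
 -83.60091076] 1.0667 [-1.17436212  0.22114131 -1.77133519  0.36494213  0.74785194  6.15423313]
-84 [278.7592035  256.93553008]
-6 [276.52562579 208.04881736]
39 [275.15845702 178.10663068]
84 [273.72929018 146.79140022]
```

View pics/w1.png

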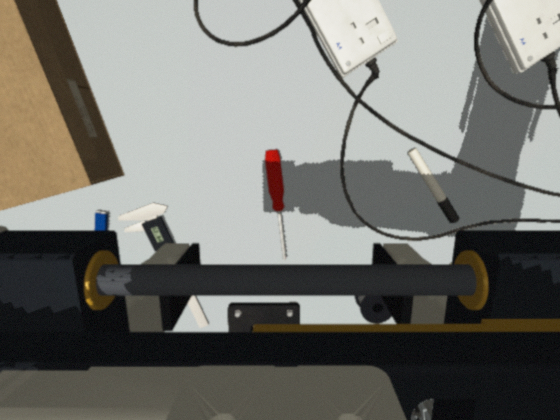

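```bash
cat > sd.py <<'E'
from h import *
def red(im,st,z=0.0125,roi=None):
    hsv=cv2.cvtColor(im,cv2.COLOR_BGR2HSV)
    m=(((hsv[...,0]<8)|(hsv[...,0]>172))&(hsv[...,1]>150)&(hsv[...,2]>60)).astype(np.uint8)
    n,l,s,c=cv2.connectedComponentsWithStats(m); i=1+np.argmax(s[1:,4])
    vu=np.argwhere(l==i); uv=vu[:,::-1]
    P=np.array([at_z("wrist",q,z,st)[:2] for q in uv])
    (c_,sz,a)=cv2.minAreaRect((P*1e4).astype(np.float32))
    c0=P.mean(0); w,v=np.linalg.eigh(np.cov((P-c0).T)); d=v[:,1]
    t=(P-c0)@d
    print("n",len(P),"mean",c0.round(4),"rect",np.array(c_)/1e4,np.array(sz)/10,a,"pca",np.degrees(np.arctan2(d[1],d[0])),"bbox",s[i])
    return P
E
python3 - <<'E'
from sd import *
im=cv2.imread("pics/w1.png"); st=loadst("w1"); red(im,st)
print(at_z("wrist",(285,256),.012,st))
E
```

```text
n 769 mean [ 0.4031 -0.422 ] rect [ 0.40623921 -0.42277998] [20.58404083 89.17852783] 76.1694564819336 pca 165.96320355630075 bbox [266 150  18  61 769]
[ 0.52191238 -0.44940402  0.012     ]
```

```bash
cat >> h.py <<'E'
def need(p,yaw):
    st=r.get_state(); R=Ro.from_euler("xyz",st["eef_rot"],degrees=True); T=Ro.from_euler("xyz",[180,0,yaw],degrees=True)
    print("t",round(st["time_s"],2),"shift mm",((np.array(p)-st["tcp_pos"])*1000).round(1),"rotvec",(T*R.inv()).as_rotvec().round(4),"F",st["contact_force"].round(1),"w",st["gripper_width"])
E
python3 -c "
from h import *
need([.4045,-.4224,.11],167)"
```

```text
t 1.12 shift mm [   2.4  -13.1 -187. ] rotvec [-0.0143 -0.0015  0.1212] F [-0.6 -1.1 -0.6] w 0.08743381353968223
```

Call:
carry_out --pt "0.0004 -0.0022 -0.031 -0.0024 0 0.02" --pt "0.0004 -0.0022 -0.031 -0.0024 0 0.02" --pt "0.0004 -0.0022 -0.031 -0.0024 0 0.02" --pt "0.0004 -0.0022 -0.031 -0.0024 0 0.02" --pt "0.0004 -0.0022 -0.031 -0.0024 0 0.02" --pt "0.0004 -0.0022 -0.031 -0.0024 0 0.02" --pt "0 0 0 0 0 0"

```text
time_s: 1.7
tcp_pos: [0.4011, -0.4238, 0.1045]
eef_rot: [-179.9, 0.2, 167.6]
contact_force: [-1.4, 0.6, -1.1]
gripper_width: 0.0875
```

Run:
```python
from sd import *
im,st=snap("wrist","w2"); red(im,st)
need([.4045,-.4224,.004],167)
```

```text
n 2154 mean [ 0.403 -0.422] rect [ 0.406673   -0.42298062] [21.57655334 90.32967529] 76.128662109375 pca 166.12333604102344 bbox [ 276  159   26   99 2154]
t 1.75 shift mm [   2.4    2.4 -103.5] rotvec [ 0.004   0.0044 -0.0097] F [-1.  -0.3  0.1] w 0.08788184598585051
```

View pics/w2.png

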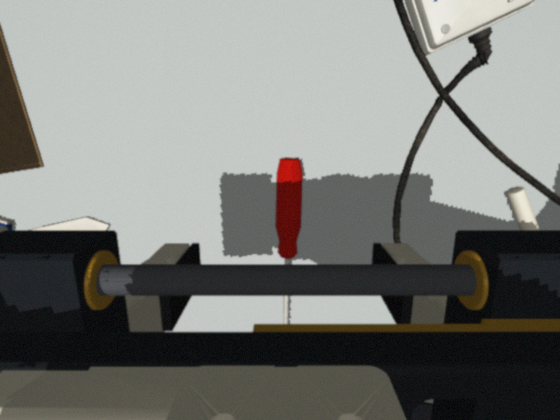

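Call:
carry_out --pt "0.001 0.0005 -0.025 0.001 0.001 -0.006" --pt "0.001 0.0005 -0.025 0.001 0.001 -0.006" --pt "0.001 0.0005 -0.025 0.001 0.001 -0.006" --pt "0.001 0.0005 -0.02 0.001 0.001 -0.006" --pt "0 0 -0.005 0 0 0" --pt "0 0 0 0 0 0"

```text
time_s: 2.25
tcp_pos: [0.4115, -0.4301, 0.0168]
eef_rot: [-179.6, 0.8, 166.0]
contact_force: [-0.4, -0.6, 0.6]
gripper_width: 0.0874
```

Run:
```python
from h import *
need([.406,-.4228,.005],166.1)
```

```text
t 2.25 shift mm [ -5.5   7.3 -11.8] rotvec [0.0103 0.011  0.0011] F [-0.4 -0.6  0.6] w 0.08740888501190917
```

Call:
carry_out --pt "-0.003 0.004 -0.006 0.005 0.0055 0" --pt "-0.0025 0.0033 -0.005 0.005 0.0055 0" --pt "0 0 0 0 0 0"

```text
time_s: 2.5
tcp_pos: [0.408, -0.4245, 0.0102]
eef_rot: [-179.9, 0.3, 166.1]
contact_force: [0.0, 0.6, 0.1]
gripper_width: 0.0879
```

Run:
```python
from h import *
need([.406,-.4228,.005],166.1)
```

```text
t 2.5 shift mm [-2.   1.7 -5.2] rotvec [0.0031 0.0042 0.0008] F [0.  0.6 0.1] w 0.0878507909915091
```

Call:
carry_out --pt "-0.002 0.0018 -0.005 0.003 0.004 0" --pt "0 0 0 0 0 0"

```text
time_s: 2.67
tcp_pos: [0.4068, -0.4231, 0.0068]
eef_rot: [-180.0, 0.2, 166.1]
contact_force: [-0.2, -0.1, -0.4]
gripper_width: 0.0877
```

Call:
carry_out --pt "0 0 0 0 0 0" --pt "0 0 0 0 0 0" --pt "0 0 0 0 0 0" --pt "0 0 0 0 0 0" --pt "0 0 0 0 0 0" --pt "0 0 0 0 0 0" --fingers 1 --force 25

```text
time_s: 3.17
tcp_pos: [0.4076, -0.4235, 0.0082]
eef_rot: [-179.9, 0.3, 166.1]
contact_force: [0.8, 1.2, -0.2]
gripper_width: 0.0534
```

Run:
```python
from h import *
need([.406,-.4228,.005],166.1)
im,st=snap("wrist","w3"); print(st)
```

```text
t 3.17 shift mm [-1.6  0.7 -3.2] rotvec [ 0.0026  0.0042 -0.0001] F [ 0.8  1.2 -0.2] w 0.0533583132000658
{'time_s': 3.1667, 'joints': array([-2.70349283e+01,  2.24901365e+01, -2.32899534e+01,  3.03363275e-02,
       -4.39382380e+01, -7.68809632e+01]), 'qd': array([ 0.06300783,  0.04853826,  0.07597336,  0.01376213, -0.01097714,
       -0.00261289]), 'joint_torque': array([ 3.88329907e-03, -5.32305372e+01,  2.16955322e+01,  5.17296016e+00,
       -5.31289028e-02,  2.86262293e-04]), 'tcp_pos': array([ 0.40760248, -0.42349685,  0.00823298]), 'eef_rot': array([-179.9154629 ,    0.26951452,  166.10610046]), 'contact_force': array([ 0.78437827,  1.22987061, -0.18091747]), 'moment': array([-0.05439237,  0.06026304,  0.01493582]), 'gripper_width': 0.0533583132000658}
```

View pics/w3.png

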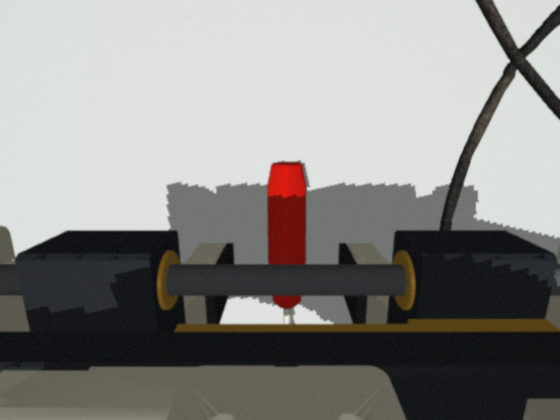

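Call:
carry_out --pt "-0.001 0 -0.003 0.002 0.003 0" --pt "0 0 -0.001 0 0 0" --pt "0 0 0 0 0 0" --pt "0 0 0 0 0 0" --pt "0 0 0 0 0 0" --pt "0 0 0 0 0 0" --pt "0 0 0 0 0 0" --pt "0 0 0 0 0 0"

```text
time_s: 3.88
tcp_pos: [0.4063, -0.4235, 0.0034]
eef_rot: [180.0, 0.0, 166.1]
contact_force: [0.2, 0.6, -0.1]
gripper_width: 0.0008
```

Run:
```python
from h import *
need([.406,-.4228,.005],166.1)
im,st=snap("wrist","w4")
```

```text
t 3.88 shift mm [-0.3  0.7  1.6] rotvec [ 0.      0.0002 -0.0001] F [ 0.2  0.6 -0.1] w 0.000829854602727666
```

View pics/w4.png

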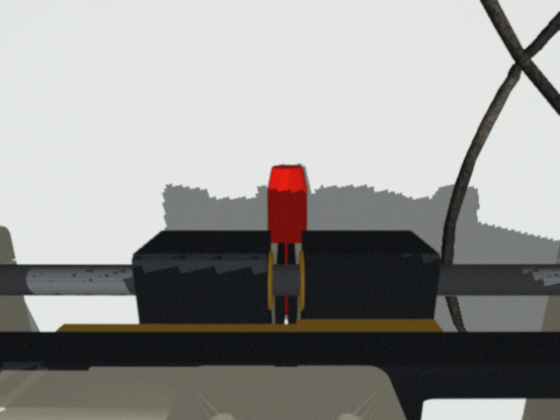

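Run:
```python
import cv2
a=cv2.imread("pics/w4.png"); cv2.imwrite("pics/z4.png",cv2.resize(a[150:350,210:370],None,fx=3.5,fy=3,interpolation=2))
from h import *
for n in("scene","side"):
    im,st=snap(n,n+"4"); 
    u,v=proj(n,[.406,-.423,.02]).astype(int); cv2.imwrite(f"pics/z4{n}.png",cv2.resize(im[max(0,v-60):v+60,u-80:u+80],None,fx=4,fy=4,interpolation=2))
```

```text
(no output)
```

View pics/z4.png

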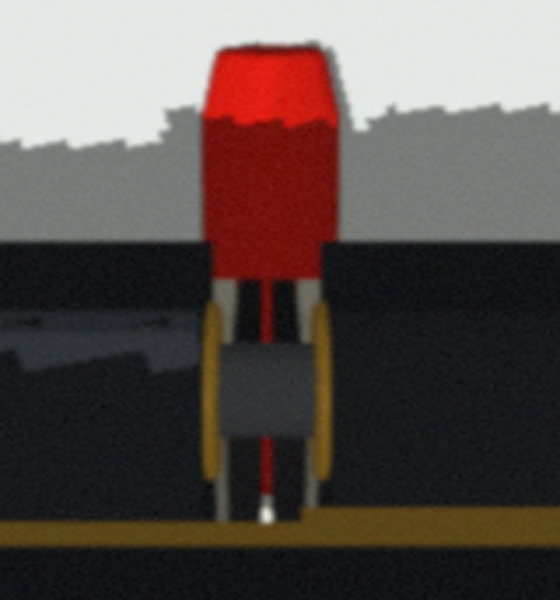

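View pics/z4side.png

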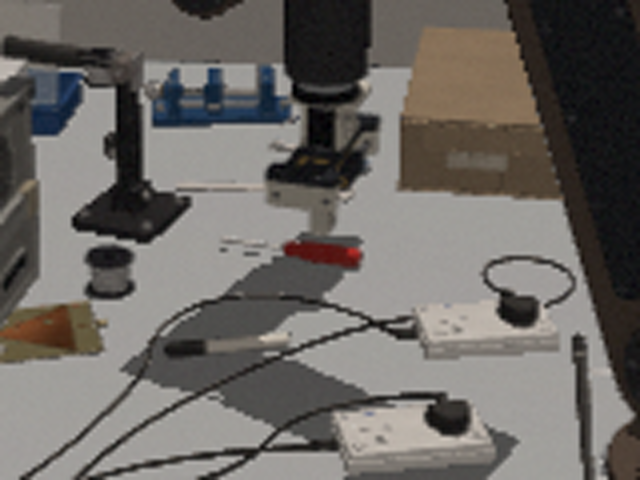

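View pics/z4scene.png

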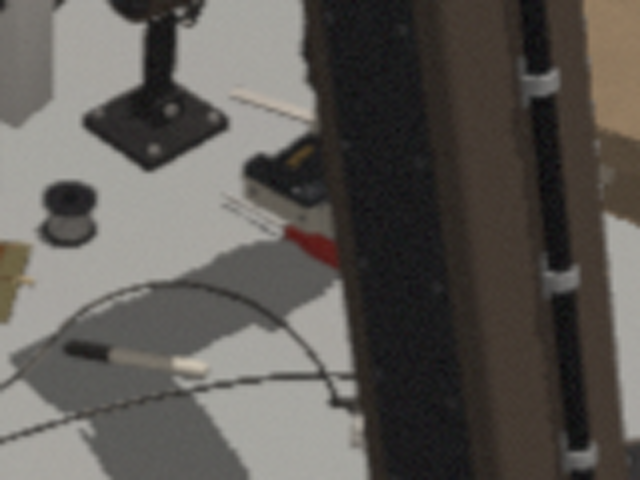

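Run:
```python
from h import *
st=r.get_state(); p=st["tcp_pos"]; print(p,st["joints"])
u,v=proj("side",[.406,-.423,.02]).astype(int)
for z in (0,.02,.04):
    q=proj("side",[p[0],p[1],p[2]+z]); print(z,q,(q-[u-80,v-60])*4)
im=cv2.imread("pics/side4.png")
print(u,v)
cv2.imwrite("pics/z5.png",cv2.resize(im[v-40:v+20,u-40:u+40],None,fx=9,fy=9,interpolation=0))
```

```text
[ 0.40632752 -0.4234479   0.00343792] [-2.71089204e+01  2.29213145e+01 -2.33855826e+01 -5.61460739e-03
 -4.36785667e+01 -7.67792452e+01]
0 [307.05527018 178.19757515] [320.22108072 256.79030061]
0.02 [307.13389005 174.26022676] [320.53556019 241.04090703]
0.04 [307.21323145 170.28657819] [320.85292579 225.14631277]
307 174
```

View pics/z5.png

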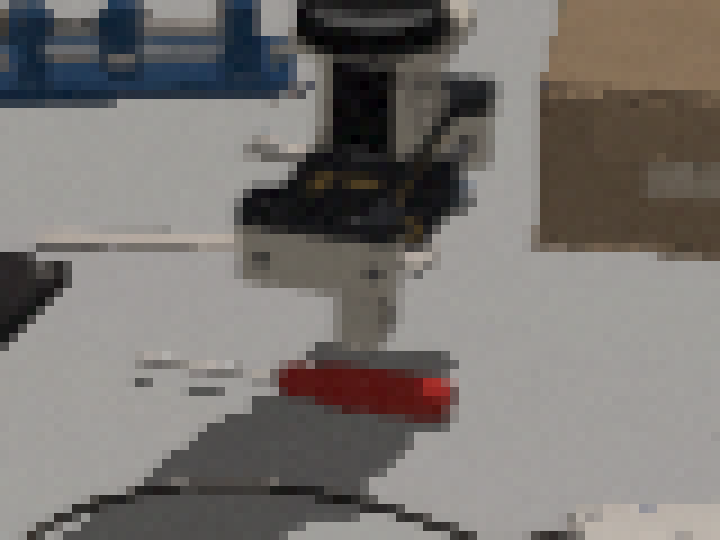

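Run:
```python
from sd import *
for f in ("w1","w2","w3","w4"):
    red(cv2.imread(f"pics/{f}.png"),loadst(f))
    print(loadst(f)["tcp_pos"])
print(r.camera_model("wrist")["mount"])
```

```text
n 769 mean [ 0.4032 -0.422 ] rect [ 0.40625361 -0.42276299] [20.58394318 89.17910156] 76.16976165771484 pca 165.96356547142514 bbox [266 150  18  61 769]
[ 0.40324686 -0.40860535  0.29802138]
n 2154 mean [ 0.403 -0.422] rect [ 0.40667124 -0.4229811 ] [21.57657318 90.32955933] 76.12873077392578 pca 166.12331910845953 bbox [ 276  159   26   99 2154]
[ 0.40107552 -0.42377036  0.10446532]Traceback (most recent call last):
  File "<stdin>", line 3, in <module>
  File "sd.py", line 7, in red
    P=np.array([at_z("wrist",q,z,st)[:2] for q in uv])
                ~~~~^^^^^^^^^^^^^^^^
  File "h.py", line 19, in at_z
    o,d=ray(name,uv,st); return o+d*(z-o[2])/d[2]
        ~~~^^^^^^^^^^^^
  File "h.py", line 14, in ray
    m,R,o=cam(name,st); f,cx,cy,k=K(m)
          ~~~^^^^^^^^^
  File "h.py", line 8, in cam
    m=r.camera_model(name)
ValueError: time passes only in moves, steps and waits
```

```bash
python3 - <<'E'
import pickle
from plant import r
pickle.dump({n:r.camera_model(n) for n in("scene","side","wrist")},open("cams.pkl","wb"))
E
sed -i 's/m=r.camera_model(name)/m=CM[name]/; s/^from plant import r/from plant import r\nimport pickle\nCM=pickle.load(open("cams.pkl","rb"))/' h.py
python3 - <<'E'
from sd import *
for f in ("w3","w4"):
    red(cv2.imread(f"pics/{f}.png"),loadst(f))
E
```

```text
n 3626 mean [ 0.3922 -0.4194] rect [ 0.39278826 -0.41960498] [21.98128204 62.22592773] 76.09684753417969 pca 166.14823168783718 bbox [ 268  163   38  102 3626]
n 2810 mean [ 0.3846 -0.4177] rect [ 0.3907739  -0.41916323] [21.72433167 58.35940552] 75.50222778320312 pca 165.26716527637265 bbox [ 268  166   39   98 2810]
```

Run:
```python
import cv2,numpy as np
a=cv2.imread("pics/w1.png"); a=cv2.convertScaleAbs(a,alpha=1.6,beta=20)
cv2.imwrite("pics/z6.png",cv2.resize(a[220:350,80:230],None,fx=5,fy=4.5,interpolation=2))
```

```text
(no output)
```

View pics/z6.png

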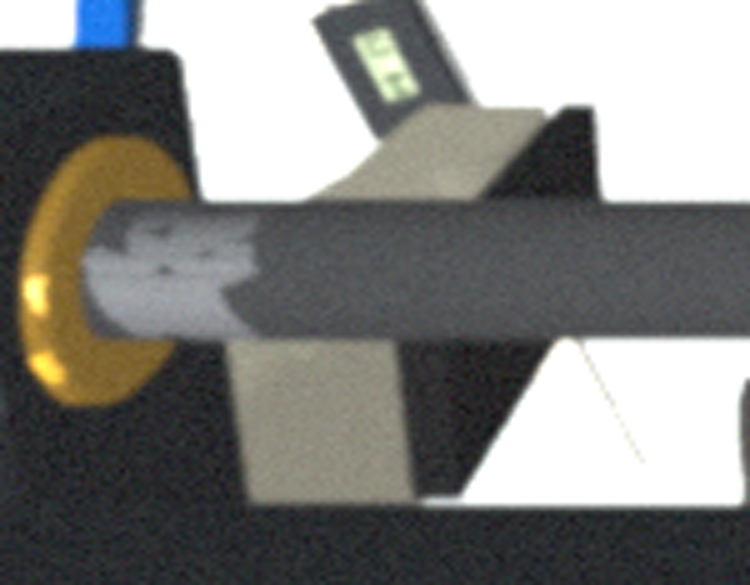

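The fingers shut on air: the side view shows their tips about 30 mm above the reported TCP, and the wrist view geometry agrees (about 37 mm). I'll reopen and go lower carefully, watching the force.

Call:
carry_out --pt "0 0 0 0 0 0" --pt "0 0 0 0 0 0" --pt "0 0 0 0 0 0" --pt "0 0 0 0 0 0" --pt "0 0 0 0 0 0" --pt "0 0 0 0 0 0" --pt "0 0 0 0 0 0" --pt "0 0 0 0 0 0" --pt "0 0 0 0 0 0" --fingers -0.05

```text
time_s: 4.78
tcp_pos: [0.4064, -0.4235, 0.0036]
eef_rot: [-180.0, 0.0, 166.1]
contact_force: [-1.1, 0.9, 0.7]
gripper_width: 0.0454
```

Call:
carry_out --pt "0 0 -0.005 0 0 0" --pt "0 0 -0.004 0 0 0" --pt "0 0 -0.004 0 0 0" --pt "0 0 -0.004 0 0 0"

```text
time_s: 5.12
tcp_pos: [0.4069, -0.4238, -0.0142]
eef_rot: [-180.0, 0.1, 166.1]
contact_force: [-0.6, -0.1, 0.2]
gripper_width: 0.0461
```

Run:
```python
from h import *
need([.406,-.4228,-.025],166.1)
im,st=snap("side","side5")
cv2.imwrite("pics/z7.png",cv2.resize(im[134:194,267:347],None,fx=9,fy=9,interpolation=0))
```

```text
t 5.12 shift mm [ -0.9   1.  -10.8] rotvec [ 0.001   0.0019 -0.0003] F [-0.6 -0.1  0.2] w 0.046123170965781404
```

View pics/z7.png

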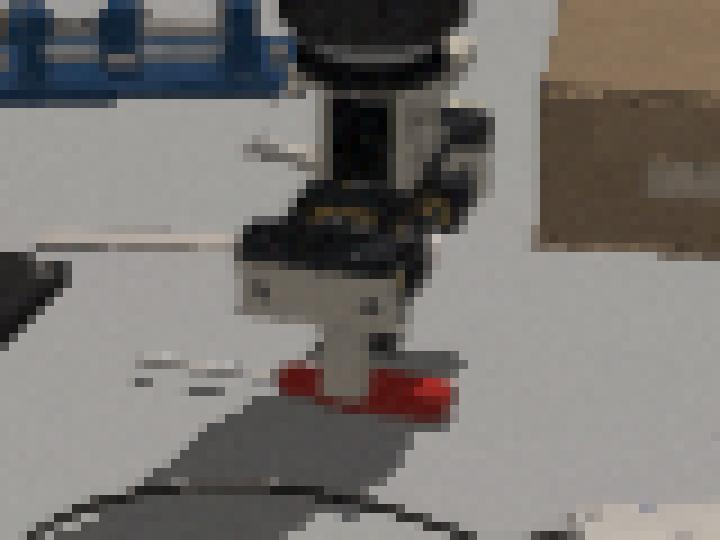

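Run:
```python
from h import *
for z in (0,.005,.01,.015,.02,.025):
    print(z,(proj("side",[.414,-.393,z])[1]-134)*9)
```

```text
0 430.17929790367515
0.005 421.29401062771603
0.01 412.38816612580507
0.015 403.46169320299754
0.02 394.5145203362898
0.025 385.546575672731
```

Call:
carry_out --pt "-0.0005 0.0005 -0.004 0.001 0.002 0" --pt "-0.0005 0.0005 -0.003 0 0 0" --pt "0 0 0 0 0 0"

```text
time_s: 5.42
tcp_pos: [0.4048, -0.422, -0.0237]
eef_rot: [179.9, -0.2, 166.1]
contact_force: [-0.5, -0.3, -0.3]
gripper_width: 0.0458
```

Call:
carry_out --pt "0 0 0 0 0 0" --pt "0 0 0 0 0 0" --pt "0 0 0 0 0 0" --pt "0 0 0 0 0 0" --pt "0 0 0 0 0 0" --pt "0 0 0 0 0 0" --fingers 1 --force 25

```text
time_s: 5.92
tcp_pos: [0.4049, -0.4221, -0.0236]
eef_rot: [180.0, -0.2, 166.1]
contact_force: [-0.4, 1.0, -0.8]
gripper_width: 0.0224
```

Run:
```python
from h import *
need([.406,-.4228,-.025],166.1)
im,st=snap("wrist","w5")
im,st=snap("side","side5")
cv2.imwrite("pics/z7.png",cv2.resize(im[134:194,267:347],None,fx=9,fy=9,interpolation=0))
```

```text
t 5.92 shift mm [ 1.1 -0.7 -1.4] rotvec [-0.0015 -0.0027 -0.0001] F [-0.4  1.  -0.8] w 0.022369207290310875
```

View pics/z7.png

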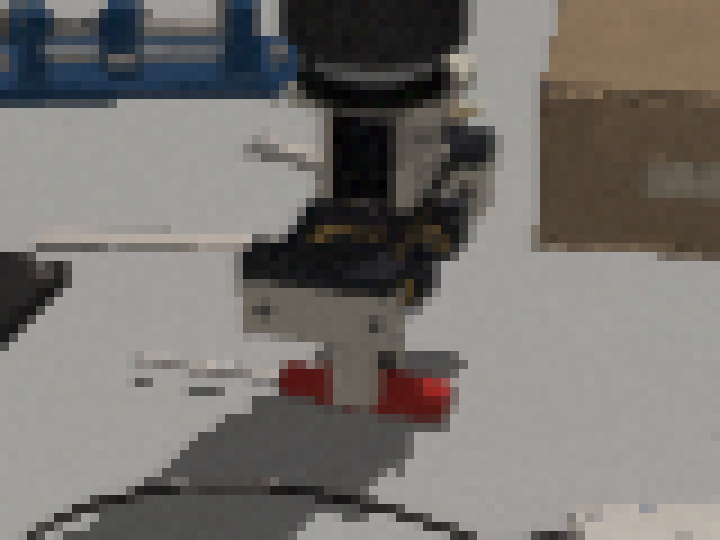

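View pics/w5.png

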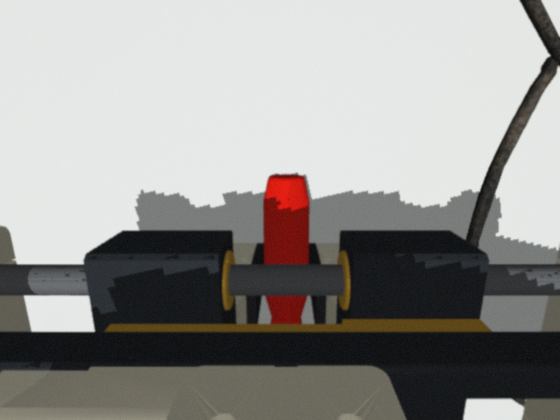

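Call:
carry_out --pt "0 0 0.02 0 0 0" --pt "0 0 0.04 0 0 0" --pt "0 0 0.04 0 0 0" --pt "0 0 0.04 0 0 0" --pt "0 0 0.04 0 0 0" --pt "0 0 0.02 0 0 0"

```text
time_s: 6.52
tcp_pos: [0.3978, -0.418, 0.1775]
eef_rot: [179.7, -1.1, 166.0]
contact_force: [1.3, -0.4, -0.0]
gripper_width: 0.0226
```

Run:
```python
from h import *
need([.56,.24,.3],195)
im,st=snap("wrist","w6")
for p in [(192,178),(284,112),(300,100)]: print(at_z("scene",p,0))
for p in [(283,75)]: print(at_z("scene",p,.15))
```

```text
t 6.52 shift mm [162.2 658.  122.5] rotvec [-0.0053 -0.0187  0.5058] F [ 1.3 -0.4 -0. ] w 0.02256131044468797
[0.8434169 0.0835083 0.       ]
[ 0.7415392  -0.39861104  0.        ]
[ 0.72236205 -0.49996217  0.        ]
[ 0.76201524 -0.42938872  0.15      ]
```

View pics/w6.png

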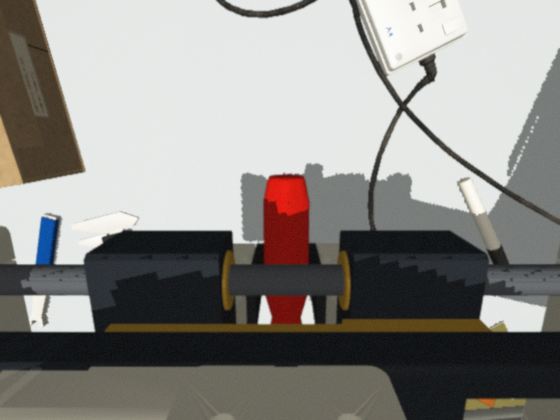

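Call:
carry_out --pt "0.009 0.038 0.007 0 -0.001 0.03" --pt "0.009 0.038 0.007 0 -0.001 0.03" --pt "0.009 0.038 0.007 0 -0.001 0.03" --pt "0.009 0.038 0.007 0 -0.001 0.03" --pt "0.009 0.038 0.007 0 -0.001 0.03" --pt "0.009 0.038 0.007 0 -0.001 0.03" --pt "0.009 0.038 0.007 0 -0.001 0.03" --pt "0.009 0.038 0.007 0 -0.001 0.03" --pt "0.009 0.038 0.007 0 -0.001 0.03" --pt "0.009 0.038 0.007 0 -0.001 0.03" --pt "0.009 0.038 0.007 0 -0.001 0.03" --pt "0.009 0.038 0.007 0 -0.001 0.03"

```text
time_s: 7.57
tcp_pos: [0.5035, 0.0509, 0.2703]
eef_rot: [179.7, 0.3, -173.1]
contact_force: [0.8, -1.2, -1.6]
gripper_width: 0.0223
```

Run:
```python
from h import *
need([.56,.24,.3],195)
```

```text
t 7.57 shift mm [ 56.5 189.1  29.7] rotvec [-0.0067  0.0038  0.1418] F [ 0.8 -1.2 -1.6] w 0.02225311459532238
```

Call:
carry_out --pt "0.01 0.034 0.005 -0.001 0 0.024" --pt "0.01 0.034 0.005 -0.001 0 0.024" --pt "0.01 0.034 0.005 -0.001 0 0.024" --pt "0.01 0.034 0.005 -0.001 0 0.024" --pt "0.01 0.034 0.005 -0.001 0 0.024" --pt "0.006 0.018 0.004 -0.001 0 0.022" --pt "0 0 0 0 0 0"

```text
time_s: 8.15
tcp_pos: [0.5595, 0.2564, 0.3005]
eef_rot: [179.9, 0.3, -164.1]
contact_force: [-0.3, -0.0, -0.8]
gripper_width: 0.0227
```

Run:
```python
from h import *
need([.56,.24,.3],195)
im,st=snap("wrist","w7")
cv2.imwrite("pics/z8.png",cv2.resize(im[0:240],None,fx=1.4,fy=1.4))
```

```text
t 8.15 shift mm [  0.5 -16.4  -0.5] rotvec [-0.0032  0.0047 -0.0164] F [-0.3 -0.  -0.8] w 0.02270503021322134
```

View pics/w7.png

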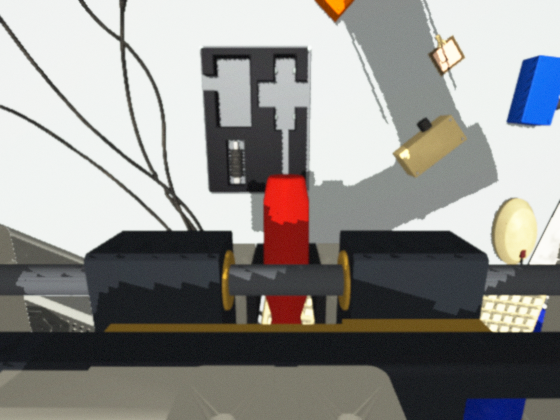

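Run:
```python
import cv2
im=cv2.imread("pics/w7.png")
cv2.imwrite("pics/z8.png",cv2.resize(im[35:205,190:320],None,fx=4.5,fy=3.5,interpolation=2))
```

```text
(no output)
```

View pics/z8.png

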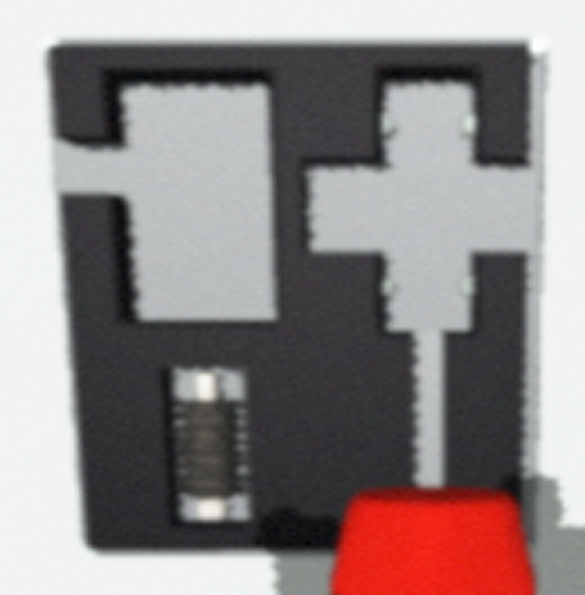

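```bash
cat > tray.py <<'E'
from h import *
from scipy.optimize import least_squares
def tw(p,X): # tray mm -> world
    c,s=np.cos(p[2]),np.sin(p[2]); x,y,z=np.array(X)/1000
    return np.array([p[0]+c*x-s*y,p[1]+s*x+c*y,z])
def fit(C,st,name="wrist",p0=(.5,.2,np.radians(15))):
    def res(p):
        o=[]
        for uv,X in C:
            q=proj(name,tw(p,X),st)
            o+=[(q[i]-uv[i]) for i in (0,1) if uv[i] is not None]
        return o
    s=least_squares(res,p0,loss="soft_l1"); 
    print(s.x[:2].round(4),np.degrees(s.x[2]).round(2)); print(np.round(res(s.x),1)); return s.x
E
python3 - <<'E'
from tray import *
st=loadst("w7")
Z=lambda x,y:(None if x is None else 190+x/4.5,None if y is None else 35+y/3.5)
C=[(Z(125,85),(-85.5,-53,6)),(Z(385,82),(-86.5,26.5,6)),(Z(472,82),(-86.5,53.5,6)),(Z(310,167),(-56,2.5,6)),(Z(388,330),(8,26.5,6)),(Z(472,330),(8,53.5,6)),
(Z(50,45),(-96,-70,24)),(Z(530,48),(-96,70,24)),(Z(312,252),(-22,2.5,6)),(Z(None,252),(-22,2.5,24)),(Z(430,480),(75,40,11)),(Z(136,320),(3.5,-53,6))]
C=[(c[0] if i not in (4,5,8,10,11) else (c[0][0],None),c[1]) for i,c in enumerate(C)]
p=fit(C,st); np.save("tray.npy",p)
print(tw(p,(-39,40,6)),tw(p,(80,40,18)),tw(p,(-41,-30,6)))
for n in("scene","side"):
    im=cv2.imread(f"pics/{n}0.png")
    for X in [(-96,-70,24),(-96,70,24),(96,70,24),(96,-70,24)]:
        u=proj(n,tw(p,X)); print(n,u.round(1)); cv2.circle(im,tuple((u*8).astype(int)),8,(0,0,255),1,cv2.LINE_AA,3)
    c=proj(n,tw(p,(0,0,20))).astype(int); cv2.imwrite(f"pics/t_{n}.png",cv2.resize(im[c[1]-40:c[1]+40,c[0]-50:c[0]+50],None,fx=6,fy=6,interpolation=2))
E
```

```text
[0.5035 0.199 ] 15.9
[-0.4  0.1  0.   0.2  0.5  0.2 -0.4 -0.3 -0.2 -0.   0.   0.1  0.7 -0.7
 -0.4  0.3 -0.1  0.3]
[0.45506994 0.22680942 0.006     ] [0.56951642 0.25941313 0.018     ] [0.47232512 0.15893999 0.006     ]
scene [291.  222.2]
scene [280.6 257.4]
scene [220.  245.6]
scene [233.8 211.7]
side [294.2 237.2]
side [302.8 259.2]
side [246.8 266. ]
side [241.8 243.1]
```

View pics/t_scene.png

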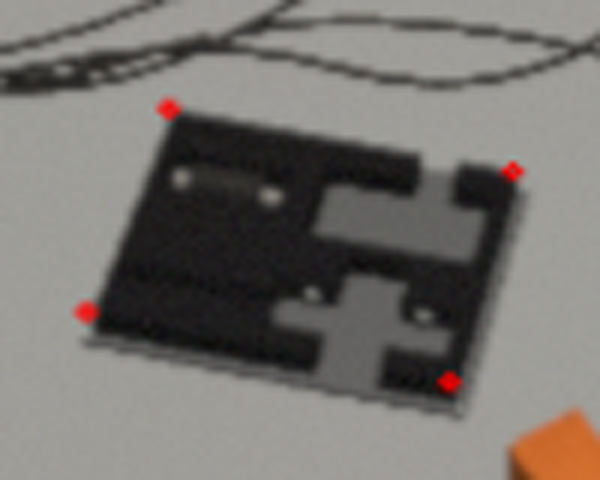

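View pics/t_side.png

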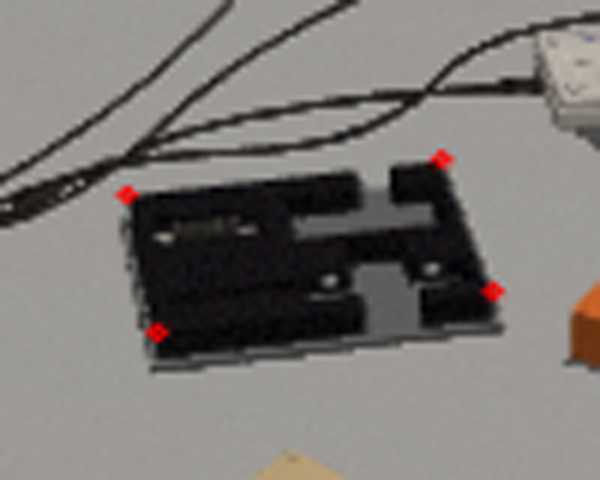

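Run:
```python
from h import *
need([.4536,.2264,.03],195.9)
```

```text
t 8.2 shift mm [-105.2  -28.8 -270. ] rotvec [-0.0029  0.0038  0.0006] F [-0.8 -0.6 -1.2] w 0.02268590433047552
```

Call:
carry_out --pt "-0.017 -0.0046 -0.03 -0.0005 0.0005 0" --pt "-0.017 -0.0046 -0.03 -0.0005 0.0005 0" --pt "-0.017 -0.0046 -0.03 -0.0005 0.0005 0" --pt "-0.017 -0.0046 -0.03 -0.0005 0.0005 0" --pt "-0.017 -0.0046 -0.03 -0.0005 0.0005 0" --pt "-0.014 -0.0046 -0.03 -0.0005 0.0005 0" --pt "-0.005 0 -0.03 0 0 0" --pt "0 0 -0.03 0 0 0" --pt "0 0 -0.01 0 0 0" --pt "0 0 0 0 0 0" --force 40

```text
time_s: 9.03
tcp_pos: [0.4455, 0.2146, 0.0414]
eef_rot: [180.0, 0.2, -164.7]
contact_force: [-0.5, -0.4, -0.8]
gripper_width: 0.0228
```

Run:
```python
from h import *
need([.4536,.2264,.03],195.9)
im,st=snap("wrist","w8")
```

```text
t 9.03 shift mm [  8.1  11.8 -11.4] rotvec [-0.0017  0.0036  0.0109] F [-0.5 -0.4 -0.8] w 0.022848733208540056
```

View pics/w8.png

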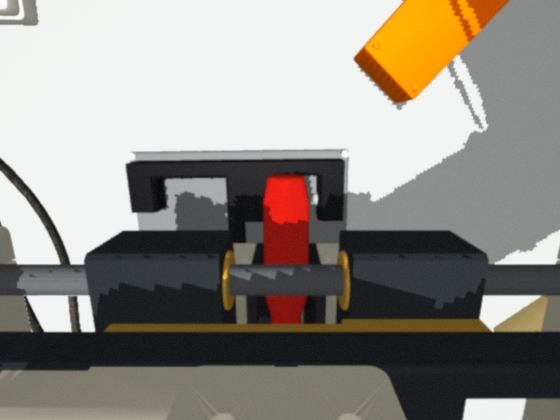

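Call:
carry_out --pt "0.004 0.006 -0.004 -0.001 0.002 0.006" --pt "0.004 0.006 -0.003 -0.001 0.002 0.005" --pt "0 0 0 0 0 0" --pt "0 0 0 0 0 0"

```text
time_s: 9.42
tcp_pos: [0.4571, 0.2289, 0.0383]
eef_rot: [179.9, 0.3, -164.1]
contact_force: [-0.5, 1.3, -0.7]
gripper_width: 0.0226
```

Run:
```python
from tray import *
need([.4536,.2264,.03],195.9)
im,st=snap("wrist","w9"); p=np.load("tray.npy")
z=cv2.resize(im[130:240,100:380],None,fx=2.8,fy=2.8,interpolation=2)
for X in [(-96,-70,24),(-96,70,24),(-102,-76,6),(-102,76,6),(-86.5,26.5,24),(-86.5,53.5,24),(-88.5,24.5,24),(-88.5,55.5,24),(-84.5,-53,24)]:
    u=proj("wrist",tw(p,X),st); print(X,u.round(1)); q=((u-[100,130]+.5)*2.8-.5).astype(int); cv2.circle(z,tuple(q),3,(0,255,0),1)
cv2.imwrite("pics/z9.png",z)
```

```text
t 9.42 shift mm [-3.5 -2.5 -8.3] rotvec [-0.0038  0.004  -0.0001] F [-0.5  1.3 -0.7] w 0.022574621961669518
(-96, -70, 24) [105.  138.5]
(-96, 70, 24) [332.1 138.4]
(-102, -76, 6) [109.  128.3]
(-102, 76, 6) [337.7 128.2]
(-86.5, 26.5, 24) [261.9 154. ]
(-86.5, 53.5, 24) [305.2 154. ]
(-88.5, 24.5, 24) [258.6 150.7]
(-88.5, 55.5, 24) [308.4 150.7]
(-84.5, -53, 24) [134.7 157.3]
```

View pics/z9.png

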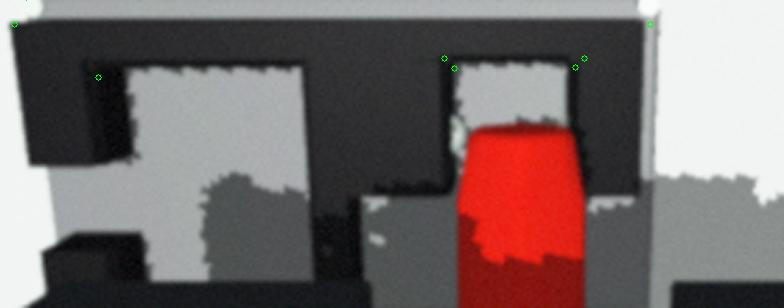

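Call:
carry_out --pt "-0.002 -0.0015 -0.008 -0.002 0.002 0" --pt "-0.0019 -0.0016 -0.008 -0.002 0.002 0" --pt "0 0 -0.004 0 0 0" --pt "0 0 0 0 0 0" --pt "0 0 0 0 0 0"

```text
time_s: 9.88
tcp_pos: [0.4532, 0.2259, 0.0171]
eef_rot: [180.0, 0.1, -164.1]
contact_force: [0.3, -0.2, -1.9]
gripper_width: 0.0223
```

Run:
```python
from tray import *
need([.4531,.2259,-.007],195.9)
im,st=snap("wrist","w10"); p=np.load("tray.npy")
z=cv2.resize(im[130:240,100:380],None,fx=2.8,fy=2.8,interpolation=2)
for X in [(-96,-70,24),(-96,70,24),(-102,76,6),(-88.5,24.5,24),(-88.5,55.5,24)]:
    u=proj("wrist",tw(p,X),st); q=((u-[100,130]+.5)*2.8-.5).astype(int); cv2.circle(z,tuple(q),3,(0,255,0),1)
cv2.imwrite("pics/z9.png",z)
```

```text
t 9.88 shift mm [ -0.1   0.  -24.1] rotvec [-0.0009  0.0009 -0.    ] F [ 0.3 -0.2 -1.9] w 0.02234773401675408
```

View pics/z9.png

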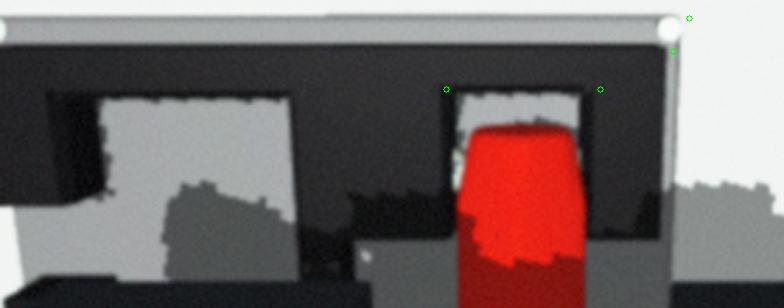

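Run:
```python
from h import *
st=loadst("w10")
T=Ro.from_euler("xyz",st["eef_rot"],degrees=True)
for x in (40,42,43.5,45,47):
  for h in (12.5,20,25):
    print(x,h,proj("wrist",st["tcp_pos"]+T.apply([x/1000,0,-(.0236-0)*-1-0 if 0 else -(.0236+h/1000)]),st).round(1))
```

```text
40 12.5 [285.9 183. ]
40 20 [285.9 185.6]
40 25 [285.9 187.5]
42 12.5 [285.9 178.9]
42 20 [285.9 181.3]
42 25 [285.9 183.1]
43.5 12.5 [285.9 175.8]
43.5 20 [285.9 178.1]
43.5 25 [285.9 179.8]
45 12.5 [285.9 172.7]
45 20 [285.9 174.9]
45 25 [285.9 176.4]
47 12.5 [285.9 168.5]
47 20 [285.9 170.5]
47 25 [285.9 171.9]
```

Call:
carry_out --pt "0 0 -0.006 0 0 0" --pt "0 0 -0.006 0 0 0" --pt "0 0 -0.005 0 0 0" --pt "0 0 0 0 0 0"

```text
time_s: 10.27
tcp_pos: [0.4534, 0.2261, -0.0012]
eef_rot: [179.9, 0.1, -164.1]
contact_force: [-0.4, 0.8, -0.9]
gripper_width: 0.0225
```

Run:
```python
from tray import *
need([.4531,.2259,-.007],195.9)
im,st=snap("wrist","w11"); p=np.load("tray.npy")
z=cv2.resize(im[130:240,100:380],None,fx=2.8,fy=2.8,interpolation=2)
cv2.imwrite("pics/z9.png",z)
```

```text
t 10.27 shift mm [-0.3 -0.2 -5.8] rotvec [-0.0016  0.0016 -0.0001] F [-0.4  0.8 -0.9] w 0.022487224113282942
```

View pics/z9.png

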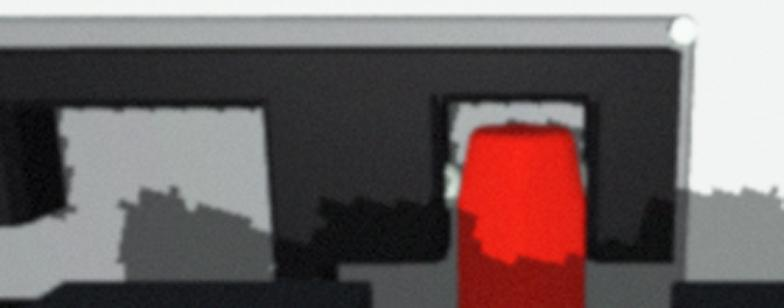

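Call:
carry_out --pt "0 -0.001 -0.003 -0.001 0.001 0" --pt "0 0 -0.004 0 0 0" --pt "0 0 -0.003 0 0 0" --pt "0 0 0 0 0 0"

```text
time_s: 10.65
tcp_pos: [0.4541, 0.2254, -0.0114]
eef_rot: [180.0, 0.1, -164.1]
contact_force: [0.9, -0.1, -1.8]
gripper_width: 0.0222
```

Run:
```python
from tray import *
need([.4531,.2259,-.0176],195.9)
im,st=snap("wrist","w12"); p=np.load("tray.npy")
z=cv2.resize(im[130:240,100:380],None,fx=2.8,fy=2.8,interpolation=2)
cv2.imwrite("pics/z9.png",z)
```

```text
t 10.65 shift mm [-1.   0.5 -6.2] rotvec [-0.001   0.0015 -0.0006] F [ 0.9 -0.1 -1.8] w 0.022157390369047594
```

View pics/z9.png

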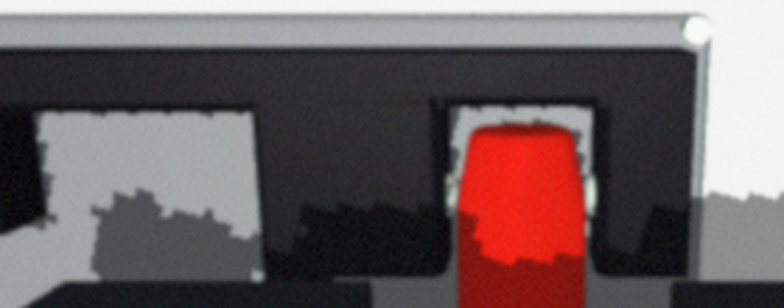

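Call:
carry_out --pt "-0.001 0 -0.003 0 0 0" --pt "0 0 -0.003 0 0 0" --pt "0 0 -0.003 0 0 0" --pt "0 0 -0.002 0 0 0"

```text
time_s: 11.03
tcp_pos: [0.4541, 0.2258, -0.0184]
eef_rot: [-180.0, 0.2, -163.9]
contact_force: [-14.5, -3.9, 40.4]
gripper_width: 0.0225
```

Run:
```python
from tray import *
need([.4531,.2259,-.0176],195.9)
```

```text
t 11.03 shift mm [-1.   0.1  0.8] rotvec [-0.0009  0.0038 -0.0031] F [-14.5  -3.9  40.4] w 0.022518948224004857
```

Call:
carry_out --pt "0 0 0.001 0 0 0" --pt "0 0 0 0 0 0" --pt "0 0 0 0 0 0" --pt "0 0 0 0 0 0" --fingers 0.36

```text
time_s: 11.37
tcp_pos: [0.4544, 0.2266, -0.0162]
eef_rot: [179.9, 0.4, -163.9]
contact_force: [-0.5, 0.3, 0.7]
gripper_width: 0.0278
```

Call:
carry_out --pt "0 0 0.012 0 0 0" --pt "0 0 0.02 0 0 0" --pt "0 0 0.03 0 0 0" --pt "0 0 0.03 0 0 0" --pt "0 0 0.02 0 0 0" --pt "0 0 0 0 0 0"

```text
time_s: 11.87
tcp_pos: [0.4519, 0.2241, 0.0961]
eef_rot: [-179.8, -0.1, -163.9]
contact_force: [0.3, 1.4, 0.0]
gripper_width: 0.028
```

Run:
```python
from tray import *
need([.4531,.2259,-.0176],195.9)
im,st=snap("wrist","w13")
```

```text
t 11.87 shift mm [   1.2    1.8 -113.7] rotvec [ 0.0035 -0.0008 -0.003 ] F [0.3 1.4 0. ] w 0.028019839066586758
```

View pics/w13.png

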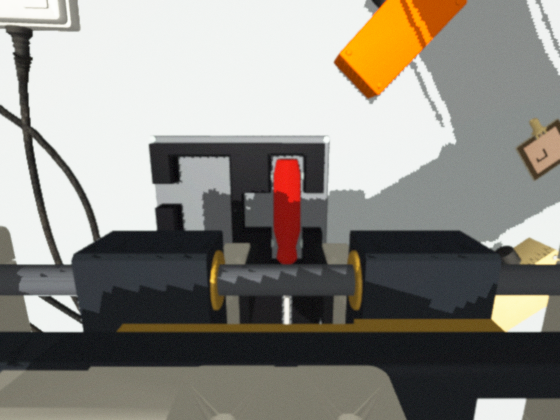

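Run:
```python
from h import *
st=loadst("w7"); im=cv2.imread("pics/w7.png")
cv2.imwrite("pics/z10.png",cv2.resize(im[100:190,380:480],None,fx=7,fy=6.5,interpolation=2))
for q in [(430,145)]: print(at_z("wrist",q,.02,st))
print(at_z("wrist",(425,124),.02,st))
```

```text
[0.46396018 0.44151483 0.02      ]
[0.43915932 0.42395016 0.02      ]
```

View pics/z10.png

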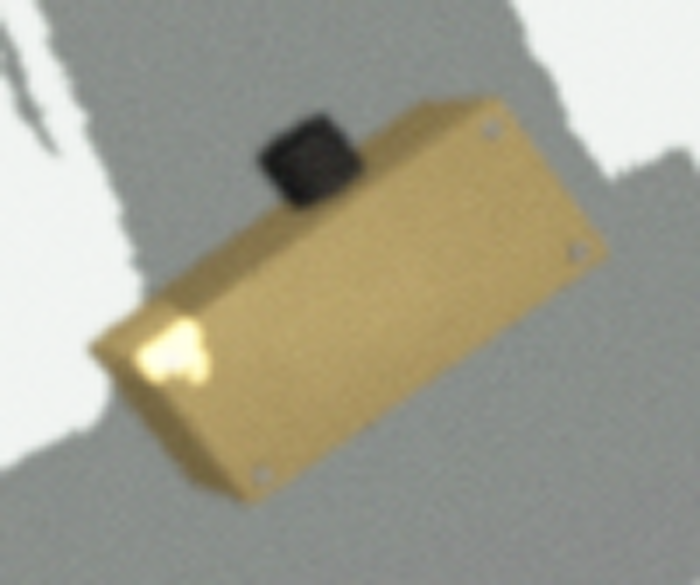

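Run:
```python
from tray import *
st=loadst("w7")
Z=lambda x,y:(380+x/7,100+y/6.5)
C=[(Z(500,100),(-14,42.5,34)),(Z(607,255),(28,42.5,34)),(Z(255,500),(28,-42.5,34)),(Z(148,345),(-14,-42.5,34)),(Z(310,160),(-21,12.5,20)),(Z(95,348),(-14,-42.5,0)),(Z(430,100),(-14,42.5,0))]
for a in (20,200):
    p=fit(C,st,p0=(.464,.44,np.radians(a)))
p=fit(C,st,p0=(.464,.44,np.radians(45)));np.save("mod.npy",p)
print("grip",tw(p,(7,-13,0)),"c",tw(p,(7,0,0)))
for n in("scene","side"):
    im=cv2.imread(f"pics/{n}0.png")
    for X in [(-14,-42.5,34),(-14,42.5,34),(28,42.5,34),(28,-42.5,34),(-21,12.5,20)]:
        u=proj(n,tw(p,X)); cv2.circle(im,tuple((u*8).astype(int)),6,(0,0,255),1,cv2.LINE_AA,3)
    c=proj(n,tw(p,(0,0,20))).astype(int); cv2.imwrite(f"pics/m_{n}.png",cv2.resize(im[c[1]-25:c[1]+25,c[0]-30:c[0]+30],None,fx=10,fy=10,interpolation=2))
a=np.hstack([cv2.imread("pics/m_scene.png")[:, :],cv2.imread("pics/m_side.png")]); cv2.imwrite("pics/m.png",cv2.resize(a,(800,333)))
```

```text
[0.4619 0.4359] 54.88
[ 0.7 -1.1  1.7  0.  -0.1  1.2 -1.6  1.5  1.9  0.1 -1.7 -0.8 -0.8 -0.3]
[0.4619 0.4359] 54.88
[ 0.7 -1.1  1.7  0.  -0.1  1.2 -1.6  1.5  1.9  0.1 -1.7 -0.8 -0.8 -0.3]
[0.4619 0.4359] 54.88
[ 0.7 -1.1  1.7  0.  -0.1  1.2 -1.6  1.5  1.9  0.1 -1.7 -0.8 -0.8 -0.3]
grip [0.4765438  0.43410248 0.        ] c [0.46591012 0.44158077 0.        ]
```

View pics/m.png

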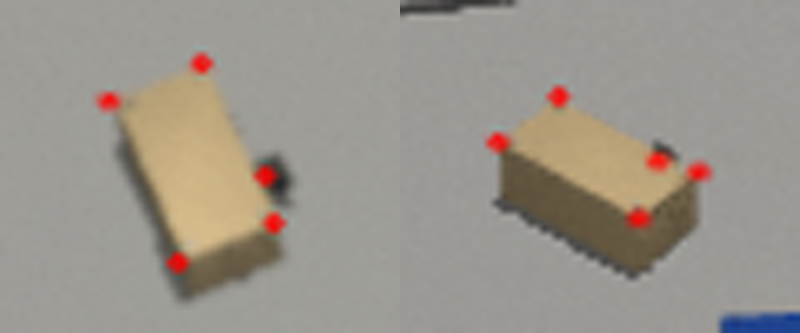

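Call:
carry_out --pt "0 0.005 0.02 0 0 -0.06" --pt "0.003 0.023 0.005 0 0 -0.1" --pt "0.003 0.026 0.0 0 0 -0.1" --pt "0.003 0.026 0.0 0 0 -0.1" --pt "0.003 0.026 0 0 0 -0.1" --pt "0.003 0.026 0 0 0 -0.1" --pt "0.003 0.026 0 0 0 -0.1" --pt "0.003 0.026 0 0 0 -0.1" --pt "0.003 0.02 0 0 0 -0.1" --pt "0 0.006 0 0 0 -0.03" --pt "0 0 0 0 0 0" --fingers -1

```text
time_s: 12.83
tcp_pos: [0.4979, 0.4172, 0.0995]
eef_rot: [-179.7, -5.3, 147.2]
contact_force: [-1.5, 0.0, -0.1]
gripper_width: 0.0869
```

Run:
```python
from tray import *
need([.4765,.434,.1],144.9)
im,st=snap("wrist","w14")
```

```text
t 12.83 shift mm [-21.4  16.8   0.5] rotvec [-0.0472 -0.0788 -0.0398] F [-1.5  0.  -0.1] w 0.08693453366578036
```

View pics/w14.png

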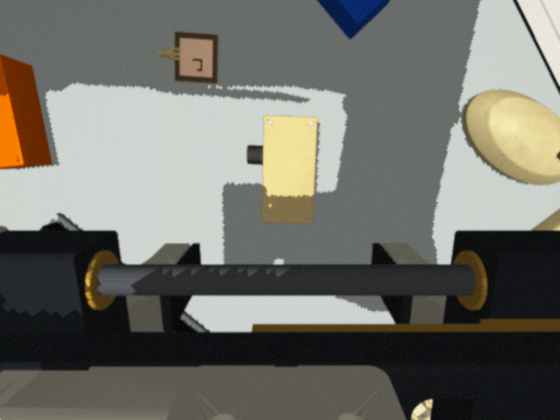

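Call:
carry_out --pt "-0.007 0.0056 0 -0.012 -0.02 -0.01" --pt "-0.007 0.0056 0 -0.012 -0.02 -0.01" --pt "-0.007 0.0056 0 -0.012 -0.02 -0.01" --pt "0 0 0 -0.011 -0.018 -0.01" --pt "0 0 0 0 0 0" --pt "0 0 0 0 0 0"

```text
time_s: 13.38
tcp_pos: [0.4966, 0.411, 0.0935]
eef_rot: [179.6, -3.6, 148.7]
contact_force: [0.1, -0.1, 0.2]
gripper_width: 0.0876
```

Run:
```python
from tray import *
need([.4765,.434,.1],144.9)
im,st=snap("wrist","w15")
```

```text
t 13.38 shift mm [-20.1  23.    6.5] rotvec [-0.0399 -0.049  -0.0666] F [ 0.1 -0.1  0.2] w 0.08762206933377487
```

View pics/w15.png

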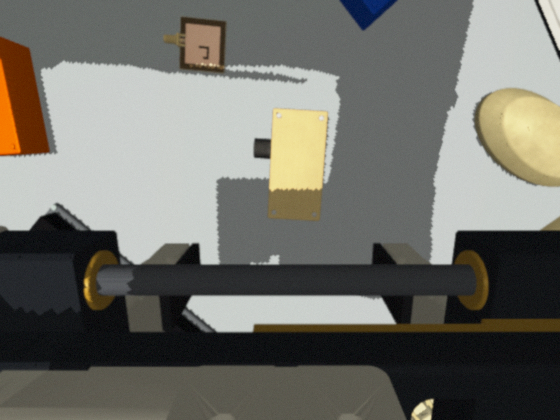

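Run:
```python
from h import *
s=r.get_state(); print(s["joints"].round(1),s["qd"].round(2),s["tcp_pos"],s["joint_torque"].round(1))
```

```text
[  54.5   22.5   -8.    -4.2  -59.4 -173.6] [-0.2   0.35  0.67 -0.21 -0.26 -0.01] [0.49670088 0.41111261 0.09366621] [  0.1 -57.4  26.5   6.1   0.   -0. ]
```

Call:
carry_out --pt "-0.006 0.007 0.002 -0.012 -0.014 -0.02" --pt "-0.006 0.007 0.002 -0.012 -0.014 -0.02" --pt "-0.006 0.007 0.002 -0.012 -0.014 -0.02" --pt "0 0 0 0 0 0" --pt "0 0 0 0 0 0"

```text
time_s: 13.85
tcp_pos: [0.5008, 0.4163, 0.098]
eef_rot: [179.4, -3.9, 148.3]
contact_force: [0.7, 0.8, 0.5]
gripper_width: 0.0877
```

Run:
```python
from h import *
s=r.get_state(); print(s["joints"].round(1),s["qd"].round(2),s["tcp_pos"],s["eef_rot"],s["joint_torque"].round(1))
need([.4765,.434,.1],144.9)
```

```text
[  54.2   22.7   -6.9   -4.6  -60.1 -173.6] [-0.17  0.06  0.65 -0.13 -0.09 -0.  ] [0.50077525 0.41633193 0.0979792 ] [179.36754493  -3.93578099 148.33240477] [  0.  -58.8  26.9   6.1  -0.   -0. ]
t 13.85 shift mm [-24.3  17.7   2. ] rotvec [-0.047  -0.0513 -0.0595] F [0.7 0.8 0.5] w 0.08768400466619988
```

Call:
carry_out --pt "-0.002 0.0015 0.005 0 0 0.12" --pt "-0.002 0.0015 0.005 0 0 0.12" --pt "-0.002 0.0015 0.005 0 0 0.12" --pt "-0.002 0.0015 0.005 0 0 0.12" --pt "-0.002 0.0015 0.005 0 0 0.12" --pt "-0.002 0.0015 0.005 0 0 0.12" --pt "-0.002 0.0015 0.005 0 0 0.12" --pt "-0.002 0.0015 0.005 0 0 0.12" --pt "-0.002 0.0015 0.005 0 0 0.12" --pt "-0.002 0.0015 0.005 0 0 0.12" --pt "-0.002 0.0015 0.005 0 0 0.12" --pt "-0.002 0.0015 0.005 0 0 0.12"

```text
time_s: 14.85
tcp_pos: [0.4765, 0.4332, 0.1579]
eef_rot: [179.5, -4.2, -126.1]
contact_force: [0.4, -0.3, -0.2]
gripper_width: 0.0875
```

Run:
```python
from h import *
need([.4765,.434,.16],-35.1)
```

```text
t 14.85 shift mm [0.  0.8 2.1] rotvec [0.0813 0.004  1.5882] F [ 0.4 -0.3 -0.2] w 0.08753977022219173
```

Call:
carry_out --pt "0 0 0 0.0065 0 0.12" --pt "0 0 0 0.0065 0 0.12" --pt "0 0 0 0.0065 0 0.12" --pt "0 0 0 0.0065 0 0.12" --pt "0 0 0 0.0065 0 0.12" --pt "0 0 0 0.0065 0 0.12" --pt "0 0 0 0.0065 0 0.12" --pt "0 0 0 0.0065 0 0.12" --pt "0 0 0 0.0065 0 0.12" --pt "0 0 0 0.0065 0 0.12" --pt "0 0 0 0.0065 0 0.12" --pt "0 0 0 0.0065 0 0.1"

```text
time_s: 15.85
tcp_pos: [0.4764, 0.4347, 0.158]
eef_rot: [-180.0, 0.0, -41.3]
contact_force: [-0.2, 0.5, 0.0]
gripper_width: 0.0877
```

Run:
```python
from h import *
need([.4765,.434,.10],-35.1)
print(r.get_state()["joints"])
```

```text
t 15.85 shift mm [  0.1  -0.7 -58. ] rotvec [-0.0004 -0.0002  0.1087] F [-0.2  0.5  0. ] w 0.08768108733141952
[ 5.96668093e+01  1.89482212e+01 -5.99893587e+00 -2.35511074e-02
 -6.50407890e+01 -1.09858945e+01]
```

Call:
carry_out --pt "0 0 0 0 0 0.06" --pt "0 0 0 0 0 0.05" --pt "0 0 0 0 0 0"

```text
time_s: 16.1
tcp_pos: [0.4764, 0.4343, 0.1579]
eef_rot: [-180.0, 0.1, -34.4]
contact_force: [-0.3, 0.5, -0.1]
gripper_width: 0.0877
```

Run:
```python
from h import *
need([.4765,.434,.10],-35.1)
im,st=snap("wrist","w16")
```

```text
t 16.1 shift mm [  0.1  -0.3 -57.9] rotvec [-0.0009 -0.0005 -0.0129] F [-0.3  0.5 -0.1] w 0.08772992297850433
```

View pics/w16.png

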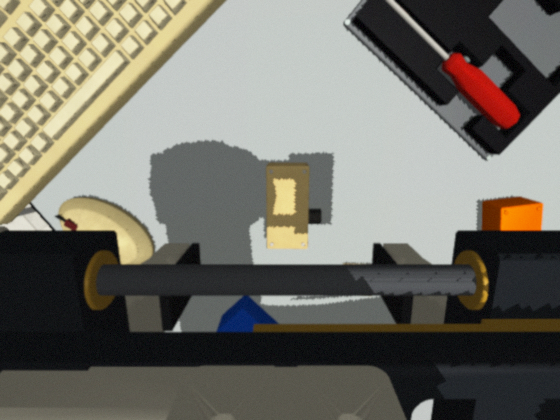

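Run:
```python
import cv2
im=cv2.imread("pics/w16.png")
a=cv2.resize(im[150:260,240:340],None,fx=5.5,fy=5.4,interpolation=2)
cv2.imwrite("pics/z11.png",a)
cv2.imwrite("pics/z12.png",cv2.resize(im[0:170,340:560],None,fx=3.5,fy=3.5,interpolation=2))
```

```text
(no output)
```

View pics/z11.png

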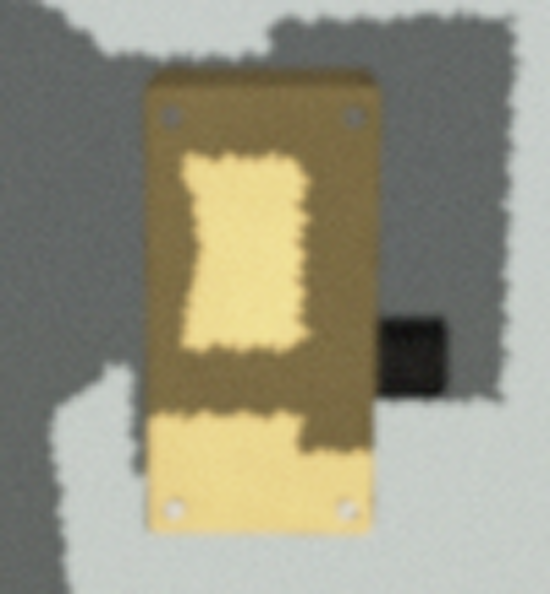

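View pics/z12.png

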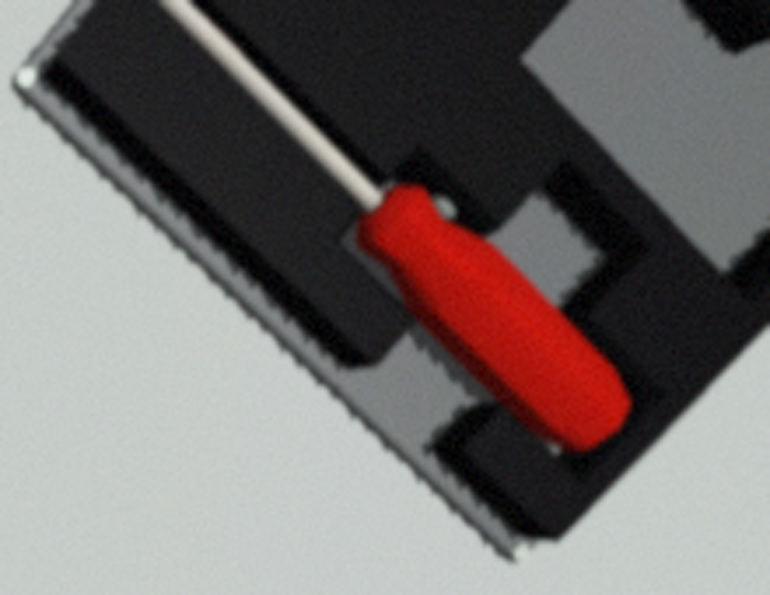

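Run:
```python
from tray import *
st=loadst("w16")
Z=lambda x,y:(240+x/5.5,150+y/5.4)
C=[(Z(380,90),(-14,-42.5,34)),(Z(372,530),(-14,42.5,34)),(Z(148,530),(28,42.5,34)),(Z(148,88),(28,-42.5,34)),(Z(414,358),(-21,12.5,20))]
p=fit(C,st,p0=(.464,.44,np.radians(55)));np.save("mod.npy",p)
g=tw(p,(7,-13,0));print("grip",g,"c",tw(p,(7,0,0)))
need([g[0],g[1],-.009],np.degrees(p[2])-90)
# screwdriver check: project model at seated pose and 10mm higher
t=np.load("tray.npy"); im=cv2.imread("pics/w16.png")
z=cv2.resize(im[0:170,340:560],None,fx=3.5,fy=3.5,interpolation=2)
for dz,col in((0,(0,255,0)),(10,(255,0,0))):
  for X in [(-39-45,40,18.5),(-39-45,40,31),(-39,40,31),(8,40,18),(60,40,20),(-96,70,24),(-96,-70,24)]:
    u=proj("wrist",tw(t,(X[0],X[1],X[2]+(dz if abs(X[1])<50 else 0))),st); q=((u-[340,0]+.5)*3.5-.5).astype(int); cv2.circle(z,tuple(q),3,col,2)
cv2.imwrite("pics/z13.png",z)
```

```text
[0.4618 0.4335] 55.4
[ 0.8 -1.2  0.5  0.7  0.1  0.6 -0.8 -1.  -0.7  0.7]
grip [0.47643021 0.43190065 0.        ] c [0.46572897 0.43928193 0.        ]
t 16.15 shift mm [   0.    -2.4 -166.9] rotvec [-0.0009 -0.0005 -0.0011] F [ 0.  -0.   0.1] w 0.0874046032203163
```

View pics/z13.png

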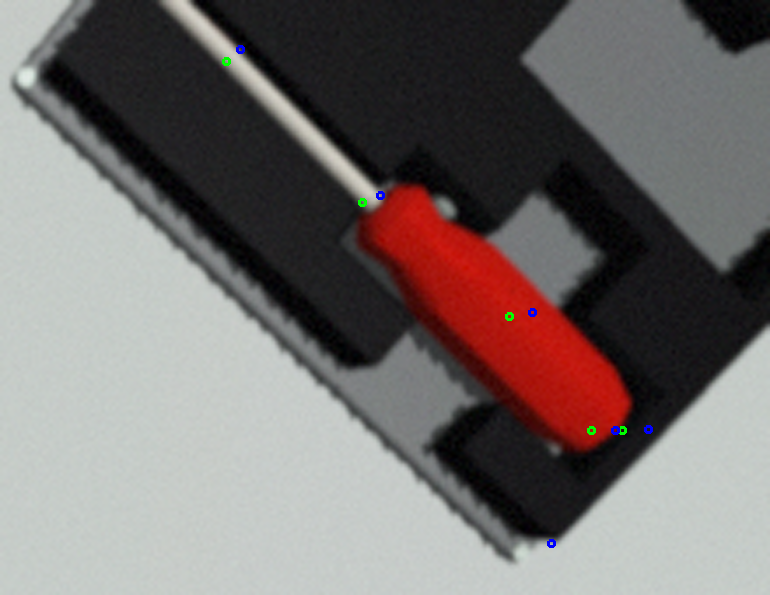

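Call:
carry_out --pt "0 -0.0012 -0.035 0 0 0" --pt "0 -0.0012 -0.035 0 0 0" --pt "0 0 -0.035 0 0 0" --pt "0 0 -0.03 0 0 0" --pt "0 0 -0.01 0 0 0" --pt "0 0 0 0 0 0"

```text
time_s: 16.65
tcp_pos: [0.4782, 0.4334, 0.0118]
eef_rot: [-179.5, 0.0, -35.3]
contact_force: [0.7, 0.3, 1.0]
gripper_width: 0.0879
```

Run:
```python
from tray import *
need([.4764,.4319,-.009],-34.6)
im,st=snap("wrist","w17")
```

```text
t 16.65 shift mm [ -1.8  -1.5 -20.8] rotvec [-0.0076  0.0052  0.0115] F [0.7 0.3 1. ] w 0.08791196799207643
```

View pics/w17.png

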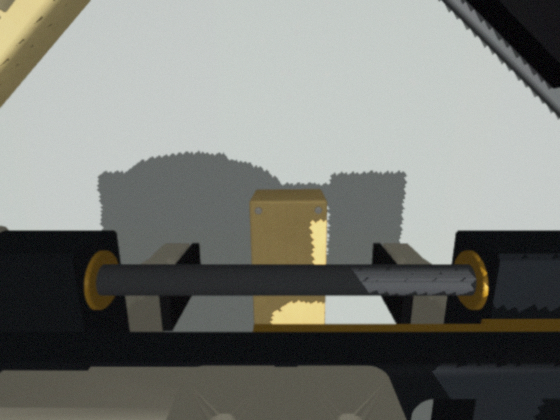

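Call:
carry_out --pt "-0.0006 -0.0005 -0.007 -0.003 0.002 0.004" --pt "-0.0006 -0.0005 -0.007 -0.003 0.002 0.004" --pt "-0.0006 -0.0005 -0.005 -0.002 0.001 0.003" --pt "0 0 0 0 0 0"

```text
time_s: 17.03
tcp_pos: [0.4791, 0.4357, -0.0019]
eef_rot: [-179.5, -0.0, -34.6]
contact_force: [0.5, -0.6, -0.4]
gripper_width: 0.0877
```

Run:
```python
from tray import *
need([.4764,.4319,-.009],-34.6)
im,st=snap("wrist","w18")
im,st=snap("side","side18"); u=proj("side",[.476,.432,.02]).astype(int)
cv2.imwrite("pics/z14.png",cv2.resize(im[u[1]-50:u[1]+30,u[0]-50:u[0]+50],None,fx=7,fy=7,interpolation=0)); print(u)
```

```text
t 17.03 shift mm [-2.7 -3.8 -7.1] rotvec [-0.0061  0.0052 -0.0004] F [ 0.5 -0.6 -0.4] w 0.08771359874490842
[272 295]
```

View pics/z14.png

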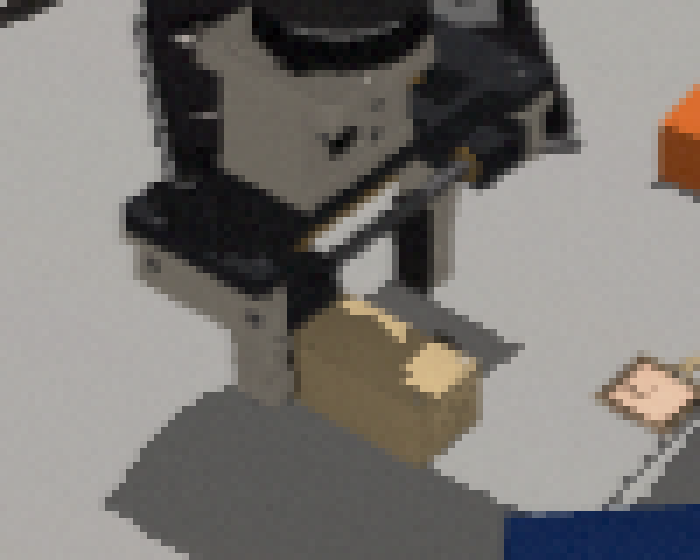

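Run:
```python
from h import *
st=r.get_state();T=Ro.from_euler("xyz",st["eef_rot"],degrees=True);p=st["tcp_pos"]
for z in (.015,.02,.025,.03,.035,.04):
    o=[]
    for x in(-.0095,.0095):
        for y in(-.044,-.052):
            o+=list(((proj("side",p+T.apply([x,y,-z]))-[222,245])*7).round(0))
    print(z,o)
```

```text
0.015 [np.float64(295.0), np.float64(429.0), np.float64(282.0), np.float64(439.0), np.float64(262.0), np.float64(411.0), np.float64(249.0), np.float64(420.0)]
0.02 [np.float64(294.0), np.float64(420.0), np.float64(282.0), np.float64(430.0), np.float64(261.0), np.float64(402.0), np.float64(249.0), np.float64(411.0)]
0.025 [np.float64(294.0), np.float64(411.0), np.float64(282.0), np.float64(421.0), np.float64(261.0), np.float64(393.0), np.float64(249.0), np.float64(402.0)]
0.03 [np.float64(294.0), np.float64(402.0), np.float64(281.0), np.float64(412.0), np.float64(261.0), np.float64(384.0), np.float64(248.0), np.float64(393.0)]
0.035 [np.float64(294.0), np.float64(393.0), np.float64(281.0), np.float64(403.0), np.float64(261.0), np.float64(375.0), np.float64(248.0), np.float64(384.0)]
0.04 [np.float64(293.0), np.float64(384.0), np.float64(281.0), np.float64(394.0), np.float64(260.0), np.float64(366.0), np.float64(248.0), np.float64(375.0)]
```

Call:
carry_out --pt "-0.0014 -0.002 -0.004 -0.003 0.003 0" --pt "-0.0014 -0.002 -0.004 -0.003 0.002 0" --pt "0 0 0 0 0 0" --pt "0 0 0 0 0 0" --fingers 1 --force 40

```text
time_s: 17.47
tcp_pos: [0.477, 0.4326, -0.008]
eef_rot: [-179.8, -0.0, -34.6]
contact_force: [-0.2, 0.5, 0.0]
gripper_width: 0.0665
```

Run:
```python
from tray import *
need([.4764,.4319,-.009],-34.6)
```

```text
t 17.47 shift mm [-0.6 -0.7 -1. ] rotvec [-0.0027  0.0021 -0.0004] F [-0.2  0.5  0. ] w 0.0664898933026228
```

Call:
carry_out --pt "-0.0006 -0.0007 -0.001 -0.0027 0.002 0" --pt "0 0 0 0 0 0" --pt "0 0 0 0 0 0" --pt "0 0 0 0 0 0" --pt "0 0 0 0 0 0" --pt "0 0 0 0 0 0" --pt "0 0 0 0 0 0"

```text
time_s: 18.05
tcp_pos: [0.4765, 0.4319, -0.0089]
eef_rot: [180.0, -0.0, -34.6]
contact_force: [0.7, -0.1, 0.1]
gripper_width: 0.0412
```

Run:
```python
from tray import *
need([.4764,.4319,-.009],-34.6)
im,st=snap("wrist","w19")
```

```text
t 18.05 shift mm [-0.1 -0.  -0.1] rotvec [ 0.0002  0.0001 -0.0005] F [ 0.7 -0.1  0.1] w 0.041217537002246715
```

View pics/w19.png

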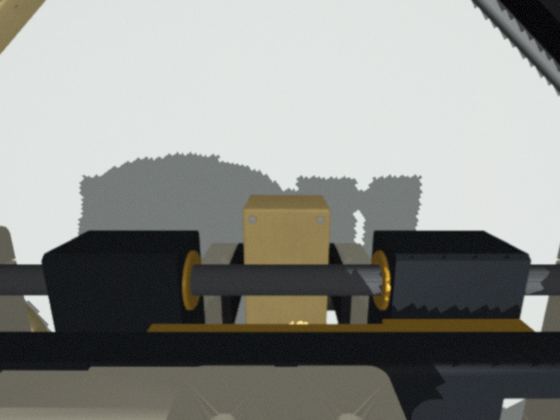

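Run:
```python
from h import *
im=cv2.imread("pics/w19.png"); cv2.imwrite("pics/z15.png",cv2.resize(im[185:245,230:345],None,fx=6.5,fy=6.5,interpolation=2))
st=loadst("w19");T=Ro.from_euler("xyz",st["eef_rot"],degrees=True);p=st["tcp_pos"]
for x in (26,28,29.5,31,33):
    print(x,[proj("wrist",[*(p+T.apply([x/1000,0,0]))[:2],z],st).round(1) for z in(0,.034)])
```

```text
26 [array([285.9, 199.5]), array([286. , 214.6])]
28 [array([285.9, 196.1]), array([286. , 210.5])]
29.5 [array([285.9, 193.5]), array([286. , 207.4])]
31 [array([285.9, 191. ]), array([286. , 204.3])]
33 [array([285.9, 187.5]), array([286. , 200.1])]
```

View pics/z15.png

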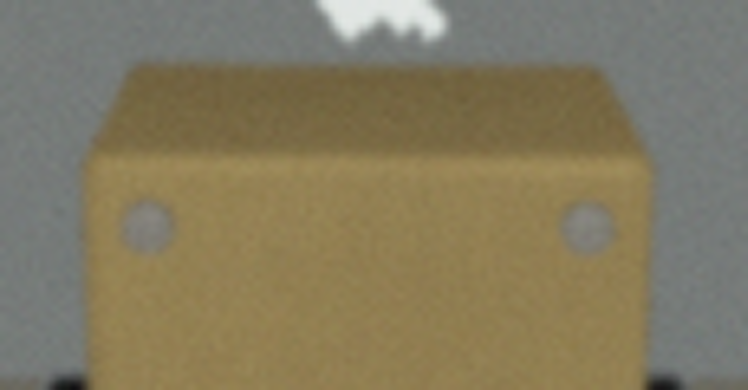

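Call:
carry_out --pt "0 0 0.02 0 0 0" --pt "0 0 0.03 0 0 0" --pt "0 0 0.03 0 0 0" --pt "0 0 0.025 0 0 0" --pt "0 0 0 0 0 0"

```text
time_s: 18.52
tcp_pos: [0.4734, 0.4277, 0.0952]
eef_rot: [179.4, 0.0, -34.6]
contact_force: [1.1, 1.5, -2.1]
gripper_width: 0.0419
```

Run:
```python
from tray import *
t=np.load("tray.npy"); q=tw(t,(-27.2,-30,0)); print(q)
need([q[0],q[1],.10],15.9)
c,s=np.cos(t[2]),np.sin(t[2])
for P in[(.4541,.2254),(.4541,.2258)]:
    d=np.array(P)-t[:2]; print("tray coords",1000*np.array([c*d[0]+s*d[1],-s*d[0]+c*d[1]]))
```

```text
[0.48559706 0.16272093 0.        ]
t 18.52 shift mm [  12.2 -265.     4.8] rotvec [ 0.0113 -0.0022  0.8822] F [ 1.1  1.5 -2.1] w 0.04186278615297515
tray coords [-40.31897395  38.91025766]
tray coords [-40.20938165  39.29495173]
```

Call:
carry_out --pt "0.0012 -0.0265 0.001 0.001 0 0.088" --pt "0.0012 -0.0265 0.001 0.001 0 0.088" --pt "0.0012 -0.0265 0.001 0.001 0 0.088" --pt "0.0012 -0.0265 0.001 0.001 0 0.088" --pt "0.0012 -0.0265 0.001 0.001 0 0.088" --pt "0.0012 -0.0265 0.001 0.001 0 0.088" --pt "0.0012 -0.0265 0.001 0.001 0 0.088" --pt "0.0012 -0.0265 0.001 0.001 0 0.088" --pt "0.0012 -0.0265 0 0.001 0 0.088" --pt "0.0012 -0.0265 0 0.001 0 0.088" --pt "0 0 0 0 0 0"

```text
time_s: 19.43
tcp_pos: [0.4784, 0.1509, 0.0973]
eef_rot: [180.0, 0.6, 18.4]
contact_force: [-0.0, 0.7, -2.5]
gripper_width: 0.0415
```

Run:
```python
from tray import *
t=np.load("tray.npy"); q=tw(t,(-27.2,-30.8,0)); print(q)
need([q[0],q[1],.07],15.9)
im,st=snap("wrist","w20")
```

```text
[0.48581625 0.16195154 0.        ]
t 19.43 shift mm [  7.4  11.1 -27.3] rotvec [ 0.0038 -0.0103 -0.044 ] F [-0.   0.7 -2.5] w 0.041518880686129814
```

View pics/w20.png

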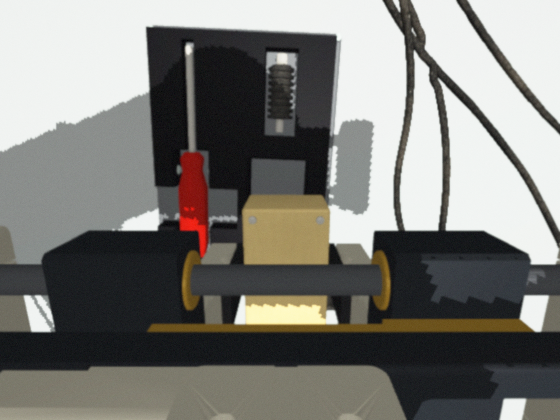

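Call:
carry_out --pt "0.0025 0.004 -0.012 0.001 -0.003 -0.015" --pt "0.0025 0.004 -0.012 0.001 -0.003 -0.015" --pt "0.0024 0.003 -0.012 0.001 -0.003 -0.014" --pt "0 0 -0.01 0 0 0" --pt "0 0 0 0 0 0" --pt "0 0 0 0 0 0"

```text
time_s: 19.98
tcp_pos: [0.4864, 0.1652, 0.0485]
eef_rot: [-179.9, -0.0, 15.0]
contact_force: [1.1, -0.3, -2.4]
gripper_width: 0.0413
```

Run:
```python
from tray import *
t=np.load("tray.npy"); q=tw(t,(-27.2,-30.8,0))
need([q[0],q[1],.04],15.9)
im,st=snap("wrist","w21")
z=im.copy()
for X in [(3.5,-53,24),(3.5,-7,24),(5.5,-5,24),(5.5,-55,24),(96,-70,24),(96,70,24)]:
    u=proj("wrist",tw(t,X),st); cv2.circle(z,tuple((u*8).astype(int)),12,(0,255,0),1,cv2.LINE_AA,3); print(X,u.round(1))
cv2.imwrite("pics/z16.png",cv2.resize(z[20:240,130:380],None,fx=3.1,fy=2.7,interpolation=2))
```

```text
t 19.98 shift mm [-0.6 -3.2 -8.5] rotvec [-0.0012  0.0001  0.0153] F [ 1.1 -0.3 -2.4] w 0.041263506994726
(3.5, -53, 24) [322.8 183.7]
(3.5, -7, 24) [254.1 184.8]
(5.5, -5, 24) [251.  181.9]
(5.5, -55, 24) [325.8 180.7]
(96, -70, 24) [352.8  31.1]
(96, 70, 24) [120.7  35.3]
```

View pics/z16.png

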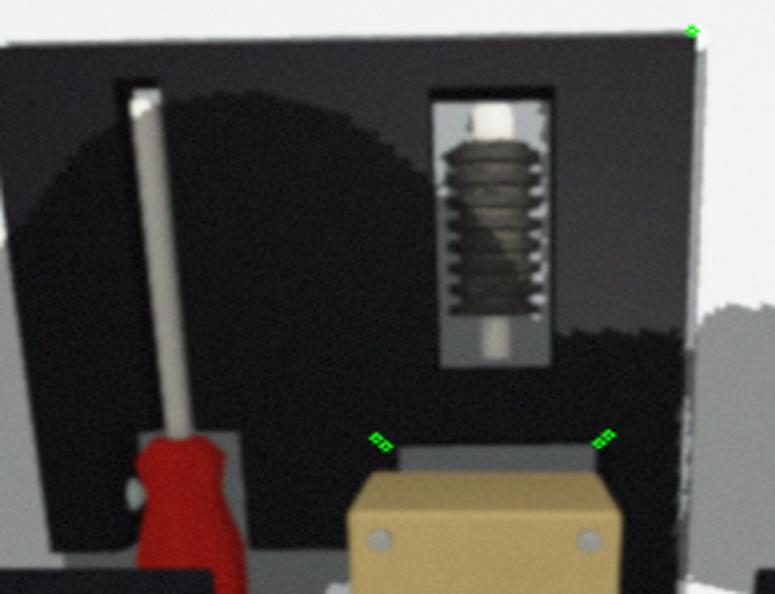

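Call:
carry_out --pt "-0.0003 -0.0016 -0.007 -0.0006 0 0.008" --pt "-0.0003 -0.0015 -0.006 -0.0006 0 0.0075" --pt "0 0 0 0 0 0" --pt "0 0 0 0 0 0"

```text
time_s: 20.37
tcp_pos: [0.4862, 0.1628, 0.0356]
eef_rot: [-180.0, -0.1, 16.0]
contact_force: [1.1, 0.0, -3.5]
gripper_width: 0.0411
```

Run:
```python
from tray import *
t=np.load("tray.npy"); q=tw(t,(-27.2,-30.8,0))
need([q[0],q[1],.02],15.9)
im,st=snap("wrist","w22")
z=im.copy()
for X in [(5.5,-5,24),(5.5,-55,24),(96,-70,24),(96,70,24)]:
    u=proj("wrist",tw(t,X),st); cv2.circle(z,tuple((u*8).astype(int)),12,(0,255,0),1,cv2.LINE_AA,3)
cv2.imwrite("pics/z16.png",cv2.resize(z[20:240,130:380],None,fx=3.1,fy=2.7,interpolation=2))
```

```text
t 20.37 shift mm [ -0.4  -0.9 -15.6] rotvec [-0.0014  0.0017 -0.0022] F [ 1.1  0.  -3.5] w 0.0411078053978829
```

View pics/z16.png

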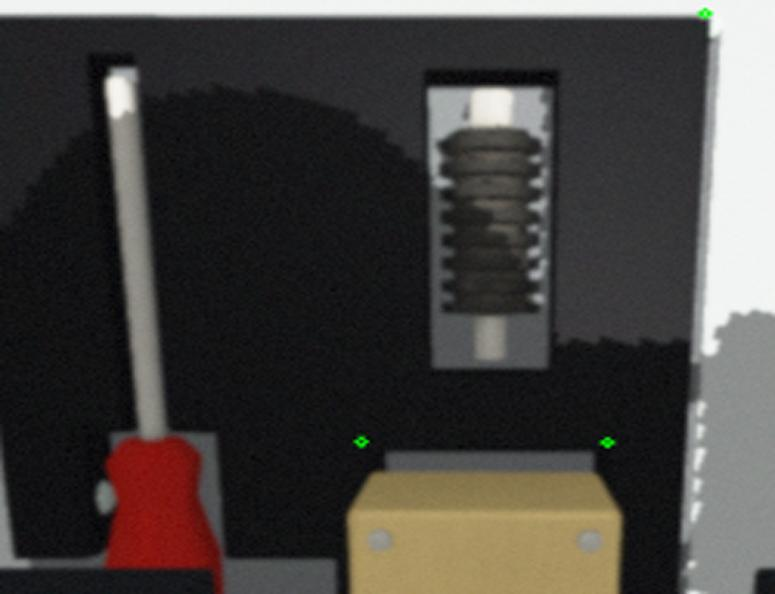

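Call:
carry_out --pt "-0.0002 -0.0009 -0.007 -0.001 0.001 -0.002" --pt "0 0 -0.007 0 0 0" --pt "0 0 -0.003 0 0 0" --pt "0 0 0 0 0 0" --pt "0 0 0 0 0 0"

```text
time_s: 20.83
tcp_pos: [0.4863, 0.1619, 0.0173]
eef_rot: [-180.0, -0.1, 15.9]
contact_force: [0.6, -0.3, -2.5]
gripper_width: 0.0413
```

Run:
```python
from tray import *
t=np.load("tray.npy"); q=tw(t,(-27.2,-30.8,0))
need([q[0],q[1],-.003],15.9)
im,st=snap("wrist","w23")
z=im.copy()
for X in [(5.5,-5,24),(5.5,-55,24),(96,-70,24),(96,70,24)]:
    u=proj("wrist",tw(t,X),st); cv2.circle(z,tuple((u*8).astype(int)),12,(0,255,0),1,cv2.LINE_AA,3)
cv2.imwrite("pics/z16.png",cv2.resize(z[20:240,130:380],None,fx=3.1,fy=2.7,interpolation=2))
```

```text
t 20.83 shift mm [ -0.5   0.1 -20.3] rotvec [-0.0009  0.0014  0.0007] F [ 0.6 -0.3 -2.5] w 0.041342873061592775
```

View pics/z16.png

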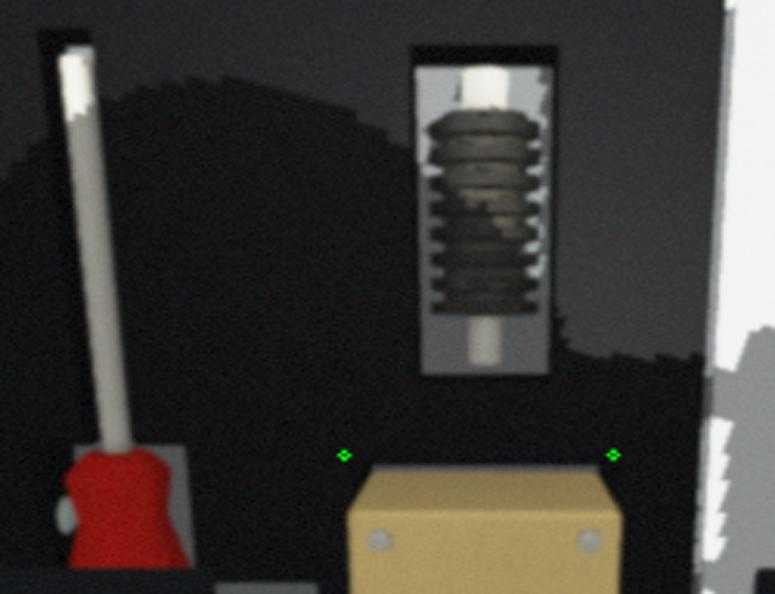

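Call:
carry_out --pt "-0.0003 0 -0.005 0 0 0" --pt "0 0 -0.005 0 0 0" --pt "0 0 -0.003 0 0 0" --pt "0 0 0 0 0 0"

```text
time_s: 21.22
tcp_pos: [0.4841, 0.161, 0.0041]
eef_rot: [180.0, 0.1, 15.9]
contact_force: [0.2, -0.9, -3.2]
gripper_width: 0.0417
```

Run:
```python
from tray import *
t=np.load("tray.npy"); q=tw(t,(-27.2,-30.8,0))
need([q[0],q[1],-.003],15.9)
im,st=snap("wrist","w24")
cv2.imwrite("pics/z16.png",cv2.resize(im[20:240,130:380],None,fx=3.1,fy=2.7,interpolation=2))
```

```text
t 21.22 shift mm [ 1.7  1.  -7.1] rotvec [ 0.0003 -0.001   0.0008] F [ 0.2 -0.9 -3.2] w 0.04168973482957763
```

View pics/z16.png

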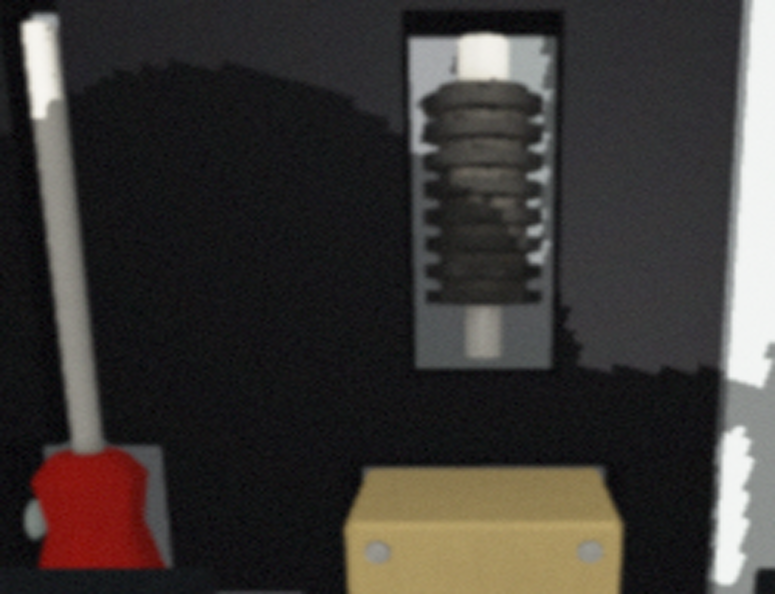

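Call:
carry_out --pt "0.0008 0.0004 -0.003 0 0 0" --pt "0 0 -0.003 0 0 0" --pt "0 0 -0.002 0 0 0"

```text
time_s: 21.52
tcp_pos: [0.487, 0.1623, -0.0029]
eef_rot: [-180.0, -0.1, 15.9]
contact_force: [-0.3, -0.6, 6.3]
gripper_width: 0.0414
```

Run:
```python
from tray import *
t=np.load("tray.npy"); q=tw(t,(-27.2,-30.8,0))
need([q[0],q[1],-.003],15.9)
```

```text
t 21.52 shift mm [-1.2 -0.4 -0.1] rotvec [-0.0008  0.0023 -0.0006] F [-0.3 -0.6  6.3] w 0.041417647371723494
```

Call:
carry_out --pt "0 0 -0.001 0 0 0" --pt "0 0 -0.001 0 0 0"

```text
time_s: 21.68
tcp_pos: [0.4876, 0.1624, -0.0038]
eef_rot: [180.0, -0.2, 16.0]
contact_force: [-9.7, -0.1, 23.8]
gripper_width: 0.0413
```

Call:
carry_out --pt "0 0 0.0005 0 0 0" --pt "0 0 0 0 0 0" --pt "0 0 0 0 0 0" --pt "0 0 0 0 0 0" --fingers -0.27

```text
time_s: 22.02
tcp_pos: [0.4889, 0.1633, -0.0028]
eef_rot: [-180.0, -0.3, 16.0]
contact_force: [-0.4, 1.2, 0.6]
gripper_width: 0.055
```

Call:
carry_out --pt "0 0 0.015 0 0 0" --pt "0 0 0.03 0 0 0" --pt "0 0 0.04 0 0 0" --pt "0 0 0.04 0 0 0" --pt "0 0 0.04 0 0 0" --pt "0 0 0.04 0 0 0" --pt "0 0 0.03 0 0 0" --pt "0 0 0 0 0 0"

```text
time_s: 22.68
tcp_pos: [0.4851, 0.1596, 0.2403]
eef_rot: [179.8, 0.0, 15.9]
contact_force: [1.5, 0.1, 0.2]
gripper_width: 0.0558
```

Run:
```python
from tray import *
t=np.load("tray.npy"); q=tw(t,(-27.2,-30.8,0))
need([q[0],q[1],-.003],15.9)
im,st=snap("wrist","w25")
for n in("side","scene"):
    im,_=snap(n,n+"25"); c=proj(n,tw(t,(0,0,20))).astype(int); cv2.imwrite(f"pics/f_{n}.png",cv2.resize(im[c[1]-40:c[1]+40,c[0]-50:c[0]+50],None,fx=7,fy=7,interpolation=2))
```

```text
t 22.68 shift mm [   0.7    2.4 -243.3] rotvec [ 0.0033  0.0002 -0.0006] F [1.5 0.1 0.2] w 0.055781566508680464
```

View pics/w25.png

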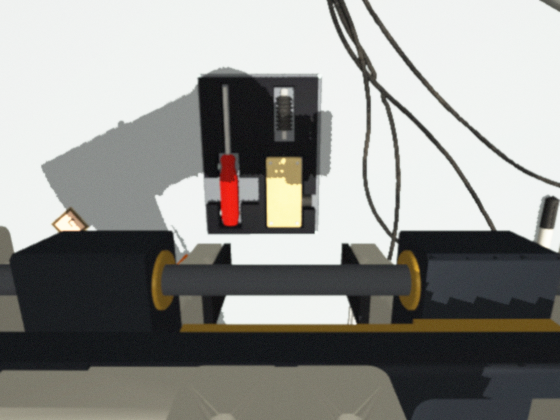

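View pics/f_side.png

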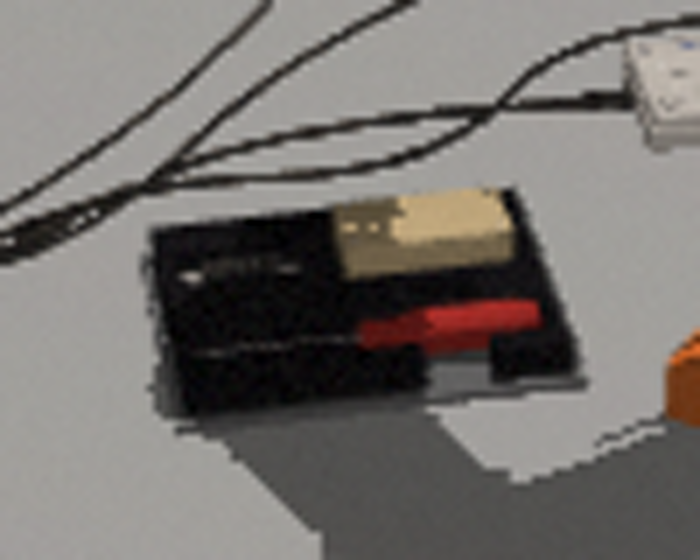

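View pics/f_scene.png

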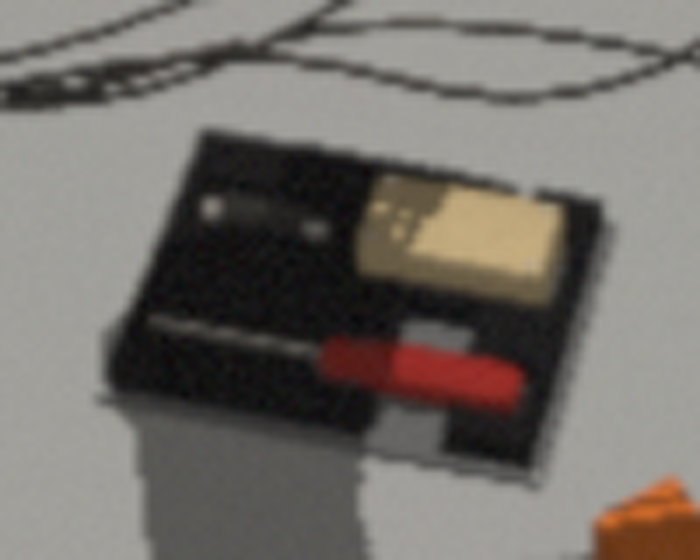

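Run:
```python
from tray import *
t=np.load("tray.npy")
# correct tray offset by ~0.9mm toward -y
t2=t.copy(); t2[:2]=tw(t,(0,-0.9,0))[:2]
def seg(z,n,A,B,col,c,s):
    a,b=[((proj(n,tw(t2,X))-c+.5)*s*16).astype(int) for X in(A,B)]
    cv2.line(z,tuple(a),tuple(b),col,1,cv2.LINE_AA,4)
for n in("side","scene"):
    im=cv2.imread(f"pics/{n}25.png"); c=proj(n,tw(t,(0,0,20))).astype(int)-[50,40]
    s=8; z=cv2.resize(im[c[1]:c[1]+75,c[0]:c[0]+100],None,fx=s,fy=s,interpolation=2)
    for dz,col in((0,(0,255,0)),(10,(255,128,0))):
        seg(z,n,(-84,40,31+dz),(5,40,31+dz),col,c,s); seg(z,n,(-84,51.5,18.5+dz),(5,51.5,18.5+dz),col,c,s)
        seg(z,n,(6,40,18+dz),(84,40,18+dz),col,c,s)
        M=[(-83.5,-51,40+dz),(1.5,-51,40+dz),(1.5,-9,40+dz),(-83.5,-9,40+dz)]
        for i in range(4): seg(z,n,M[i],M[(i+1)%4],col,c,s)
    for a,b in [((-96,-70,24),(96,-70,24)),((96,70,24),(96,-70,24)),((96,70,24),(-96,70,24)),((-96,-70,24),(-96,70,24))]: seg(z,n,a,b,(255,0,255),c,s)
    cv2.imwrite(f"pics/g_{n}.png",z)
```

```text
(no output)
```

View pics/g_side.png

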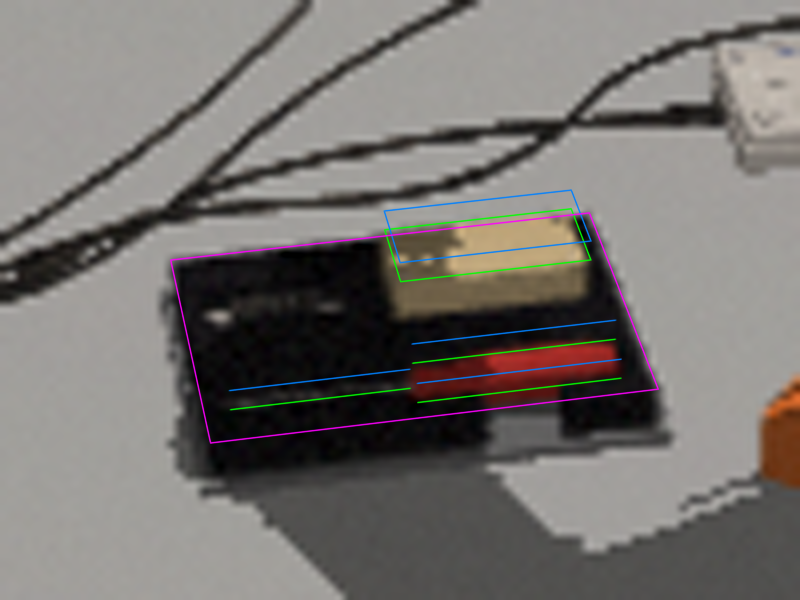

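View pics/g_scene.png

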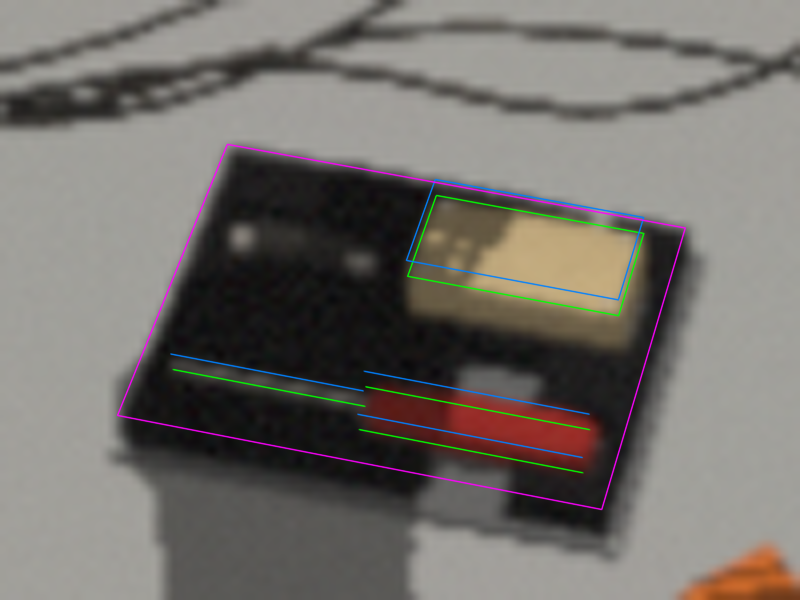

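Run:
```python
from tray import *
t=np.load("tray.npy")
for X in [(-66,39.2),(-12,39.2),(-41,-30.8)]:
    q=tw(t,(*X,0)); print(X,q); need([q[0],q[1],.03],15.9)
```

```text
(-66, 39.2) [0.42932227 0.21864255 0.        ]
t 22.83 shift mm [ -52.7   60.2 -203.4] rotvec [ 0.0071 -0.0084  0.0003] F [ 0.5  0.3 -1.4] w 0.05551684495911359
(-12, 39.2) [0.48125597 0.23343751 0.        ]
t 22.83 shift mm [  -0.8   75.  -203.4] rotvec [ 0.0071 -0.0084  0.0003] F [ 0.5  0.3 -1.4] w 0.05551684495911359
(-41, -30.8) [0.4725443  0.15817061 0.        ]
t 22.83 shift mm [  -9.5   -0.3 -203.4] rotvec [ 0.0071 -0.0084  0.0003] F [ 0.5  0.3 -1.4] w 0.05551684495911359
```

First the front end (x = -12) of the handle.

Call:
carry_out --pt "0 0.015 -0.02 0.002 -0.002 0" --pt "0 0.015 -0.03 0.002 -0.002 0" --pt "0 0.015 -0.03 0.002 -0.002 0" --pt "0 0.015 -0.03 0.001 -0.002 0" --pt "0 0.015 -0.03 0 0 0" --pt "0 0 -0.025 0 0 0" --pt "0 0 -0.015 0 0 0" --pt "0 0 -0.01 0 0 0" --pt "0 0 0 0 0 0" --pt "0 0 0 0 0 0" --fingers 1 --force 20

```text
time_s: 23.67
tcp_pos: [0.4718, 0.2272, 0.02]
eef_rot: [179.3, 1.3, 15.7]
contact_force: [0.2, -0.5, 0.1]
gripper_width: 0.0008
```

Run:
```python
from tray import *
need([.4813,.2334,.005],15.9)
im,st=snap("wrist","w26")
cv2.imwrite("pics/z17.png",cv2.resize(im[20:340,100:420],None,fx=2.2,fy=1.8,interpolation=2))
```

```text
t 23.67 shift mm [  9.5   6.2 -15. ] rotvec [ 0.0172 -0.018   0.0032] F [ 0.2 -0.5  0.1] w 0.0008314605052257338
```

View pics/z17.png

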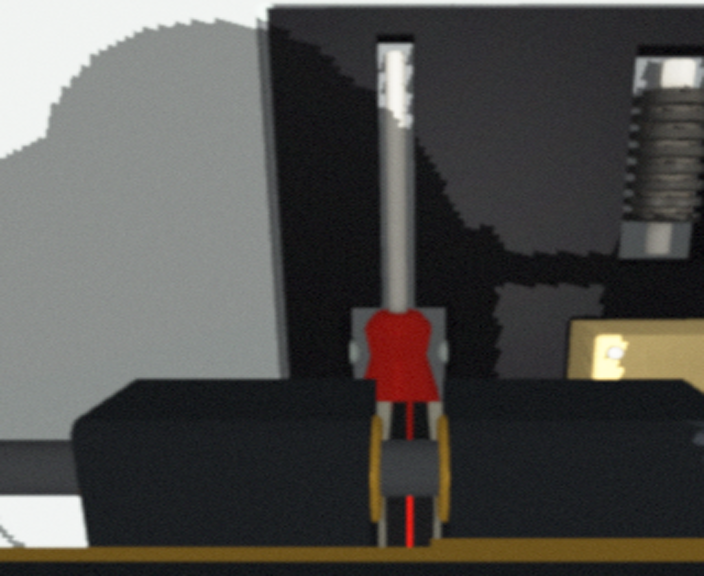

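Call:
carry_out --pt "0.004 0.003 -0.004 0.008 -0.009 0.001" --pt "0.004 0.003 -0.004 0.008 -0.009 0.001" --pt "0 0 -0.003 0 0 0" --pt "0 0 0 0 0 0"

```text
time_s: 24.05
tcp_pos: [0.4818, 0.2345, 0.0101]
eef_rot: [-179.9, -0.3, 15.8]
contact_force: [-0.4, -0.9, -0.2]
gripper_width: 0.0004
```

Run:
```python
from tray import *
need([.4813,.2334,.005],15.9)
```

```text
t 24.05 shift mm [-0.5 -1.1 -5.1] rotvec [-0.0032  0.0045  0.0016] F [-0.4 -0.9 -0.2] w 0.0004384926820123883
```

Call:
carry_out --pt "0 -0.001 -0.003 -0.001 0.002 0" --pt "0 0 -0.003 0 0 0"

```text
time_s: 24.22
tcp_pos: [0.4826, 0.234, 0.005]
eef_rot: [-179.8, -0.3, 15.8]
contact_force: [0.1, -0.8, -0.7]
gripper_width: 0.0004
```

Call:
carry_out --pt "0 0 -0.002 0 0 0" --pt "0 0 -0.002 0 0 0"

```text
time_s: 24.38
tcp_pos: [0.4828, 0.234, 0.0009]
eef_rot: [-179.8, -0.3, 15.8]
contact_force: [0.5, 0.2, -0.2]
gripper_width: 0.0004
```

Call:
carry_out --pt "0 0 -0.002 0 0 0" --pt "0 0 -0.001 0 0 0"

```text
time_s: 24.55
tcp_pos: [0.4827, 0.234, -0.0025]
eef_rot: [-179.8, -0.3, 15.8]
contact_force: [0.2, 0.3, 0.6]
gripper_width: 0.0002
```

Call:
carry_out --pt "0 0 -0.002 0 0 0" --pt "0 0 -0.001 0 0 0"

```text
time_s: 24.72
tcp_pos: [0.4829, 0.234, -0.0052]
eef_rot: [-179.8, -0.3, 15.8]
contact_force: [-7.1, -0.6, 19.2]
gripper_width: 0.0003
```

Call:
carry_out --pt "0 0 0.012 0 0 0" --pt "0 0 0.008 0 0 0" --pt "-0.018 -0.005 0 0 0.002 0" --pt "-0.018 -0.005 0 0 0.002 0" --pt "-0.016 -0.005 0 0 0 0" --pt "0 0 0 0 0 0" --pt "0 0 0 0 0 0"

```text
time_s: 25.3
tcp_pos: [0.43, 0.2192, 0.0162]
eef_rot: [-179.7, -0.2, 15.8]
contact_force: [0.9, 1.1, 0.1]
gripper_width: 0.0003
```

Run:
```python
from tray import *
need([.4293,.2186,.002],15.9)
```

```text
t 25.3 shift mm [ -0.7  -0.6 -14.2] rotvec [-0.0056  0.0022  0.0015] F [0.9 1.1 0.1] w 0.00033003462726889757
```

Call:
carry_out --pt "0 -0.0006 -0.005 -0.003 0.001 0" --pt "0 0 -0.005 0 0 0" --pt "0 0 -0.003 0 0 0"

```text
time_s: 25.55
tcp_pos: [0.4316, 0.2199, 0.0033]
eef_rot: [-179.8, -0.3, 15.8]
contact_force: [-0.1, -0.7, 0.1]
gripper_width: 0.0005
```

Call:
carry_out --pt "0 0 -0.002 0 0 0" --pt "0 0 -0.001 0 0 0"

```text
time_s: 25.72
tcp_pos: [0.432, 0.2198, -0.0013]
eef_rot: [-179.9, -0.2, 15.8]
contact_force: [0.6, -0.7, 0.8]
gripper_width: 0.0005
```

Call:
carry_out --pt "0 0 -0.002 0 0 0" --pt "0 0 -0.001 0 0 0"

```text
time_s: 25.88
tcp_pos: [0.4322, 0.2196, -0.0052]
eef_rot: [-179.9, -0.1, 15.8]
contact_force: [-2.5, -0.2, 14.2]
gripper_width: 0.0007
```

Call:
carry_out --pt "0 0 0.012 0 0 0" --pt "0 0 0.02 0 0 0" --pt "0.007 -0.01 0.008 0 0 0" --pt "0.014 -0.022 0 0 0 0" --pt "0.014 -0.022 0 0 0 0" --pt "0.005 -0.007 0 0 0 0" --pt "0 0 -0.007 0 0 0" --pt "0 0 -0.007 0 0 0" --pt "0 0 -0.003 0 0 0" --pt "0 0 0 0 0 0"

```text
time_s: 26.72
tcp_pos: [0.4737, 0.1572, 0.017]
eef_rot: [-180.0, -0.1, 15.8]
contact_force: [0.3, -0.4, 0.0]
gripper_width: 0.0001
```

Run:
```python
from tray import *
need([.4725,.1582,.0045],15.9)
```

```text
t 26.72 shift mm [ -1.2   1.  -12.5] rotvec [-0.0011  0.0016  0.0011] F [ 0.3 -0.4  0. ] w 0.00013024500700802532
```

Call:
carry_out --pt "-0.001 0.001 -0.004 0 0 0" --pt "0 0 -0.004 0 0 0"

```text
time_s: 26.88
tcp_pos: [0.4721, 0.1593, 0.0084]
eef_rot: [-180.0, -0.1, 15.9]
contact_force: [0.0, 0.2, -1.1]
gripper_width: 0.0003
```

Call:
carry_out --pt "0 0 -0.002 0 0 0" --pt "0 0 -0.001 0 0 0"

```text
time_s: 27.05
tcp_pos: [0.4713, 0.1598, 0.0042]
eef_rot: [180.0, -0.0, 16.0]
contact_force: [0.9, -0.4, -0.4]
gripper_width: 0.0001
```

Call:
carry_out --pt "0 0 -0.0015 0 0 0" --pt "0 0 -0.001 0 0 0"

```text
time_s: 27.22
tcp_pos: [0.4713, 0.1598, 0.004]
eef_rot: [179.9, -0.0, 16.2]
contact_force: [-4.9, -1.2, 14.0]
gripper_width: 0.0007
```

Call:
carry_out --pt "0 0 0.02 0 0 0" --pt "0 0 0.04 0 0 0" --pt "0 0 0.04 0 0 0" --pt "-0.01 0 0.04 0 0 0" --pt "-0.01 0 0.03 0 0 0" --pt "0 0 0 0 0 0" --pt "0 0 0 0 0 0" --pt "0 0 0 0 0 0"

```text
time_s: 27.88
tcp_pos: [0.4485, 0.1591, 0.1828]
eef_rot: [179.9, -0.0, 16.3]
contact_force: [-0.5, 0.4, -0.3]
gripper_width: 0.0004
```

Run:
```python
from h import *
im,st=snap("wrist","w30"); print(st["tcp_pos"],st["contact_force"])
cv2.imwrite("pics/z18.png",cv2.resize(im[30:240,140:380],None,fx=3.2,fy=2.8,interpolation=2))
im,_=snap("scene","scene30");
```

```text
[0.44852165 0.15908255 0.1828079 ] [-0.4771506   0.35491946 -0.26149708]
```

View pics/z18.png

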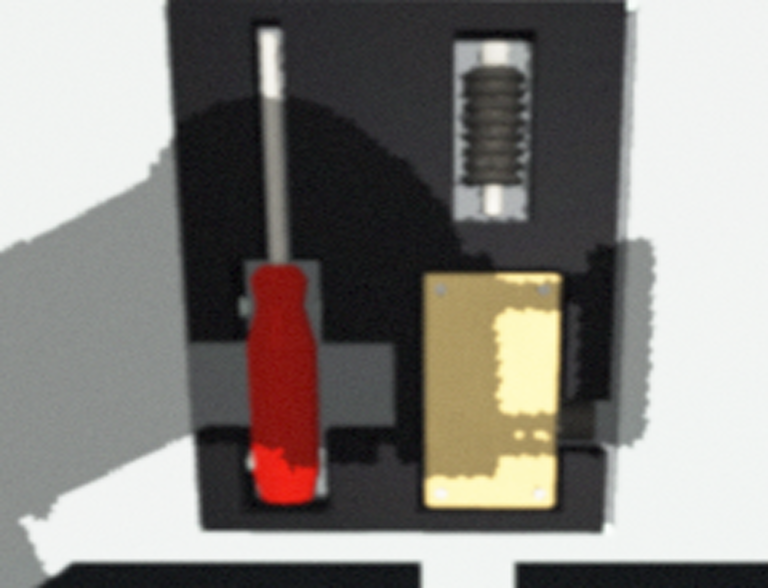

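View pics/scene30.png

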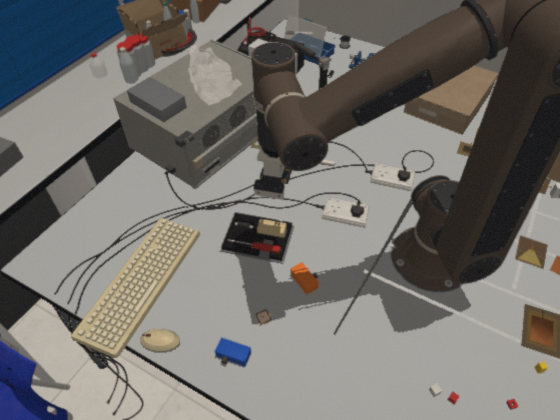

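The wrist view (crop) shows the handle inside its recess, the shaft in its slot and the module square in its pocket. The connector sits in the side notch at about (575, 420). The scene view shows the other things undisturbed. I'm handing in.

```bash
python3 -c "
from plant import r
print(r.close_job(), r.get_state()['time_s'])"
```

```text
the job is handed in; nothing more can be done
the job is handed in; nothing more can be done
```

I seated the screwdriver first and then the gold module in their own cut-outs. The job was handed in at about 28 s, with the gripper clear above the tray.

**Last checks:**
- **Height:** with the fingers closed I pressed on both ends of the handle (19 N and 14 N) and on the module (14 N). Both handle ends stopped at the same height. The module top stopped 9 mm above the handle, which matches both lying on their floors (40 mm against 31 mm).
- **Fit:** the last wrist picture shows the shaft in its slot and the connector in the side notch.
- **Other things:** no disturbance is visible in the scene view; I did not measure their positions.

**What disagreed or went wrong:**
- **Finger length:** the finger ends are about 30–35 mm short of the reported TCP. My first grasp of the screwdriver therefore closed on air above it, and I re-gripped lower, at reported heights below zero.
- **Joint 6 limit:** my first approach to the module reached the limit of joint 6, so I turned the gripper half round and gripped it that way.
- **Tray position:** my fit of the tray was about 1 mm off sideways, and I corrected it by eye in the wrist view.
- **Press force:** the wrist force rose to about 40 N (43 N in total) while I pressed the handle past the sprung balls, under the 120 N wrist limit. It came through the gripped handle, not the gripper's body.

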